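Load the sample carriers into the coil racks and lock them

TASK

Slide every carrier plate nose first, fully home, into a bay of the rack of its own width, one to a bay. Only once they are all in, use the mallet (never the fingers) to knock the lock pin of each rack right down, then stand the mallet back on its cork mat on its head's face and leave everything else on the bench where it is.

Things in the scene. Friction and masses are not known exactly. Their poses are not given: they have to be found in the camera images.
- wide_1: wide carrier plate (may be absent): aluminium stepped slab 150 x 68 mm (x, y), 12 thick for the 85 mm at +x (nose, enters first), 6 thick for the other 65. Grey grip fin on the thin end: x -75 to -35, 14 thick (y), top 51 above the underside; grip it across y from above. Origin: middle of the underside; z up. About 0.30 kg, centre of mass near x -20
- wide_2: wide carrier plate (may be absent): aluminium stepped slab 150 x 68 mm (x, y), 12 thick for the 85 mm at +x (nose, enters first), 6 thick for the other 65. Grey grip fin on the thin end: x -75 to -35, 14 thick (y), top 51 above the underside; grip it across y from above. Origin: middle of the underside; z up. About 0.30 kg, centre of mass near x -20
- narrow_1: narrow carrier plate (may be absent): aluminium stepped slab 150 x 48 mm (x, y), 12 thick for the 85 mm at +x (nose, enters first), 6 thick for the other 65. Grey grip fin on the thin end: x -75 to -35, 14 thick (y), top 51 above the underside; grip it across y from above. Origin: middle of the underside; z up. About 0.25 kg, centre of mass near x -20
- narrow_2: narrow carrier plate (may be absent): aluminium stepped slab 150 x 48 mm (x, y), 12 thick for the 85 mm at +x (nose, enters first), 6 thick for the other 65. Grey grip fin on the thin end: x -75 to -35, 14 thick (y), top 51 above the underside; grip it across y from above. Origin: middle of the underside; z up. About 0.25 kg, centre of mass near x -20
- rack_wide: fixed grey rack for wide carriers, 120 x 184.5 mm, 32.5 high; front is -x, carriers slide in to +x. Bays at y +50 and -50, each 70.5 wide, 14.5 high, floor 10 above the bench. Roofed mouth at x -30, back stop at x 50; the floor runs on forward as an open sill to x -62. Lock pin at x -45, y 0. Origin: middle of the underside
- rack_narrow: fixed grey rack for narrow carriers, 120 x 144.5 mm, 32.5 high; front is -x, carriers slide in to +x. Bays at y +40 and -40, each 50.5 wide, 14.5 high, floor 10 above the bench. Roofed mouth at x -30, back stop at x 50; the floor runs on forward as an open sill to x -62. Lock pin at x -45, y 0. Origin: middle of the underside
- rack_wide_left (a point): point on the bay floor of rack_wide's bay at +y, at the middle of its back stop; axes as the rack's. A carrier fully home has its nose on the stop, so its origin lies at x -75 mm, y 0, z 0 from here, and its fin stands out in front
- rack_wide_right (a point): point on the bay floor of rack_wide's bay at -y, at the middle of its back stop; axes as the rack's. A carrier fully home has its nose on the stop, so its origin lies at x -75 mm, y 0, z 0 from here, and its fin stands out in front
- rack_narrow_left (a point): point on the bay floor of rack_narrow's bay at +y, at the middle of its back stop; axes as the rack's. A carrier fully home has its nose on the stop, so its origin lies at x -75 mm, y 0, z 0 from here, and its fin stands out in front
- rack_narrow_right (a point): point on the bay floor of rack_narrow's bay at -y, at the middle of its back stop; axes as the rack's. A carrier fully home has its nose on the stop, so its origin lies at x -75 mm, y 0, z 0 from here, and its fin stands out in front
- lock_wide (a joint): travel (m) of the sprung lock pin of rack_wide: 0 up, 0.012 right down; takes 3 to 6 N and stays where left. Its level keeper bar (rack x -49 to -41 mm, underside 29.5 above the bench when up; carriers pass below it) comes down across the bay mouths in front of the carriers' steps; a carrier over 6 mm short of home blocks it
- pin_wide: rack_wide's upright steel lock pin with its round cap, 28 across, 12 high, and keeper bar; origin at the middle of its top face, 74 mm above the bench when up and 62 mm when down. To be struck with the mallet, not pushed with the fingers
- lock_narrow (a joint): travel (m) of the sprung lock pin of rack_narrow: 0 up, 0.012 right down; takes 3 to 6 N and stays where left. Its level keeper bar (rack x -49 to -41 mm, underside 29.5 above the bench when up; carriers pass below it) comes down across the bay mouths in front of the carriers' steps; a carrier over 6 mm short of home blocks it
- pin_narrow: rack_narrow's upright steel lock pin with its round cap, 28 across, 12 high, and keeper bar; origin at the middle of its top face, 74 mm above the bench when up and 62 mm when down. To be struck with the mallet, not pushed with the fingers
- mallet: mallet standing on a face of its white nylon head, an upright cylinder 48 mm across, 64 high. Wooden handle 20 wide (y), 24 high, level, from the head out to x -145, its middle 32 above the lower face. Origin: middle of the head's lower face; z up; handle towards -x. 0.42 kg, nearly all in the head, so it stands by itself; grip across the handle near the head (x -50)
- mat: fixed cork mat 100 (x) x 140 (y) x 4 thick, the mallet's place; origin at the middle of its underside
- screwdriver: loose screwdriver; a bystander, not part of the job: leave it be
- bobbin: coil bobbin 52 across, 40 high; a bystander, not part of the job: leave it be
- meter: hand-held meter 120 x 65 x 30; a bystander, not part of the job: leave it be
- jar: small amber jar 50 across, 75 high; a bystander, not part of the job: leave it be
- core: square ring of dark laminated iron core 70 x 70 x 25; a bystander, not part of the job: leave it be
- spanner: spanner; a bystander, not part of the job: leave it be
- mug: white mug 80 across, 90 high; a bystander, not part of the job: leave it be
Not all that is in view belongs to the job. What is shaped like the mallet but orange or purple is not meant.

How it is judged:
On the way, in this order (a step that is already met when the one before it is completed fails the run):
1. every carrier present is home in a bay of its rack and let go (((x of wide_1 in the frame of rack_wide_left between -0.08 and -0.07 m and y of wide_1 in the frame of rack_wide_left between -0.004 and 0.004 m and z of wide_1 in the frame of rack_wide_left between -0.004 and 0.004 m) or (x of wide_1 in the frame of rack_wide_right between -0.08 and -0.07 m and y of wide_1 in the frame of rack_wide_right between -0.004 and 0.004 m and z of wide_1 in the frame of rack_wide_right between -0.004 and 0.004 m)) and angle between the x axis of each of wide_1, wide_2 and the x axis of rack_wide, either way round below 0.09 rad and angle between each of wide_1, wide_2, narrow_1, narrow_2's own z axis and vertical below 0.09 rad and linear speed of each of wide_1, wide_2, narrow_1, narrow_2 below 0.02 m/s and ((x of wide_2 in the frame of rack_wide_left between -0.08 and -0.07 m and y of wide_2 in the frame of rack_wide_left between -0.004 and 0.004 m and z of wide_2 in the frame of rack_wide_left between -0.004 and 0.004 m) or (x of wide_2 in the frame of rack_wide_right between -0.08 and -0.07 m and y of wide_2 in the frame of rack_wide_right between -0.004 and 0.004 m and z of wide_2 in the frame of rack_wide_right between -0.004 and 0.004 m)) and ((x of narrow_1 in the frame of rack_narrow_left between -0.08 and -0.07 m and y of narrow_1 in the frame of rack_narrow_left between -0.004 and 0.004 m and z of narrow_1 in the frame of rack_narrow_left between -0.004 and 0.004 m) or (x of narrow_1 in the frame of rack_narrow_right between -0.08 and -0.07 m and y of narrow_1 in the frame of rack_narrow_right between -0.004 and 0.004 m and z of narrow_1 in the frame of rack_narrow_right between -0.004 and 0.004 m)) and angle between the x axis of each of narrow_1, narrow_2 and the x axis of rack_narrow, either way round below 0.09 rad and ((x of narrow_2 in the frame of rack_narrow_left between -0.08 and -0.07 m and y of narrow_2 in the frame of rack_narrow_left between -0.004 and 0.004 m and z of narrow_2 in the frame of rack_narrow_left between -0.004 and 0.004 m) or (x of narrow_2 in the frame of rack_narrow_right between -0.08 and -0.07 m and y of narrow_2 in the frame of rack_narrow_right between -0.004 and 0.004 m and z of narrow_2 in the frame of rack_narrow_right between -0.004 and 0.004 m)) and contact force between the fingers and wide_1 below 0.5 N and contact force between the fingers and wide_2 below 0.5 N and contact force between the fingers and narrow_1 below 0.5 N and contact force between the fingers and narrow_2 below 0.5 N), for 0.2 s.
2. both lock pins are down, with the mallet off its mat (value of joint each of lock_wide, lock_narrow above 0.009 m and height (world z) of mallet above 0.03 m), for 0.1 s.
At the end, for the whole second after the job is handed in: Each carrier present is in a bay of its own rack: nose within 9 mm of the stop (5 before locking), 4 of the bay middle and floor, 0.09 rad of straight; both pins over 9 mm down; mallet standing still on its head on the mat (centre inside the outline, tilt under 0.12 rad) (((x of wide_1 in the frame of rack_wide_left between -0.084 and -0.07 m and y of wide_1 in the frame of rack_wide_left between -0.004 and 0.004 m and z of wide_1 in the frame of rack_wide_left between -0.004 and 0.004 m) or (x of wide_1 in the frame of rack_wide_right between -0.084 and -0.07 m and y of wide_1 in the frame of rack_wide_right between -0.004 and 0.004 m and z of wide_1 in the frame of rack_wide_right between -0.004 and 0.004 m)) and angle between the x axis of each of wide_1, wide_2 and the x axis of rack_wide, either way round below 0.09 rad and angle between each of wide_1, wide_2, narrow_1, narrow_2's own z axis and vertical below 0.09 rad and ((x of wide_2 in the frame of rack_wide_left between -0.084 and -0.07 m and y of wide_2 in the frame of rack_wide_left between -0.004 and 0.004 m and z of wide_2 in the frame of rack_wide_left between -0.004 and 0.004 m) or (x of wide_2 in the frame of rack_wide_right between -0.084 and -0.07 m and y of wide_2 in the frame of rack_wide_right between -0.004 and 0.004 m and z of wide_2 in the frame of rack_wide_right between -0.004 and 0.004 m)) and ((x of narrow_1 in the frame of rack_narrow_left between -0.084 and -0.07 m and y of narrow_1 in the frame of rack_narrow_left between -0.004 and 0.004 m and z of narrow_1 in the frame of rack_narrow_left between -0.004 and 0.004 m) or (x of narrow_1 in the frame of rack_narrow_right between -0.084 and -0.07 m and y of narrow_1 in the frame of rack_narrow_right between -0.004 and 0.004 m and z of narrow_1 in the frame of rack_narrow_right between -0.004 and 0.004 m)) and angle between the x axis of each of narrow_1, narrow_2 and the x axis of rack_narrow, either way round below 0.09 rad and ((x of narrow_2 in the frame of rack_narrow_left between -0.084 and -0.07 m and y of narrow_2 in the frame of rack_narrow_left between -0.004 and 0.004 m and z of narrow_2 in the frame of rack_narrow_left between -0.004 and 0.004 m) or (x of narrow_2 in the frame of rack_narrow_right between -0.084 and -0.07 m and y of narrow_2 in the frame of rack_narrow_right between -0.004 and 0.004 m and z of narrow_2 in the frame of rack_narrow_right between -0.004 and 0.004 m)) and value of joint each of lock_wide, lock_narrow above 0.009 m and x of mallet in the frame of mat between -0.05 and 0.05 m and y of mallet in the frame of mat between -0.07 and 0.07 m and height (world z) of mallet below 0.008 m and angle between mallet's own z axis and vertical below 0.12 rad and linear speed of mallet below 0.02 m/s); the robot touches nothing.
It fails at once if the robot pushes a lock pin itself instead of with the mallet (over 3 N) (contact force between any of the fingers, the arm and pin_wide above 3 N or contact force between any of the fingers, the arm and pin_narrow above 3 N).
It fails at once if a bystander is shifted more than 40 mm (distance of any of screwdriver, bobbin, meter, jar, core, spanner, mug from where it was at the start of the episode above 0.04 m).
Of wide_1, wide_2, narrow_1, narrow_2 only 3 to 4 are there at a start; the rules pass over those that are not, and their reading is None.
At some moment in a run one of wide_1, wide_2, narrow_1, narrow_2 may be knocked a few centimetres aside while the robot is not near it.
It also fails if it takes over 210 s, if anything falls off the work surface, if the arm or the gripper's body presses on something with over 40 N, if the wrist force passes 120 N, or if a joint passes its speed limit or range.

ROBOT

A 6-joint arm with a two-finger parallel gripper is mounted at the origin on the work surface. World frame = base frame: x ahead of the robot, y to its left, z up, the work surface at z = 0. Lengths are in m, angles in rad, forces in N, time in s.
With the tool pointing down it reaches from about 0.425 to 0.95 m from the base axis. Payload 3.5 kg.
Tool frame: the origin (TCP) lies at the very end of the fingers, on their centre line; the grasp point (between the pads) lies 19 mm behind it (grip_depth is the distance from the TCP to the grasp point, in m); x points along the fingers, z is the direction in which the jaws open and shut, and the axes are right-handed (so a half turn about x gives the same grasp; the last joint's range is limited). The gripper opens to 85 mm and grips with 20 to 120 N. Pads are 22 mm wide; open, the fingers measure 114 mm over their backs; the gripper's body (76 mm by 85 mm) begins 54 mm behind the grasp point. The pads swing forward as they close: fully open they stand 13 mm farther back than shut.
Start: joints at [-1.275, 0.286, 1.577, -0, 1.279, -0.15], TCP at [0.291, -0.609, 0.231] pointing down, gripper open.
Joint ranges: [-2.77, 2.77], [-0.9, 2.22], [0.21, 2.48], [-1.53, 4.67], [0.24, 2.81], [-2.84, 2.84]. Speed limits (rad/s): [2.79, 2.79, 3.14, 3.14, 3.14, 3.14].

INTERFACE

Orientations are given as a unit quaternion [x, y, z, w].
In Python, from plant import get_state, read_camera, calibration, sign_off, recognise, grip_depth gives the robot as it stands. The module is installed in compiled form; this text tells all that it offers.
- The arm moves only by the tool servo_tool, never from a script. Its argument "deltas" is a list that holds one entry, the list of rows, each a list of 4 numbers: the shift along the world's x, y, z scaled (see below), then the turn about the world's z scaled (see below). In form: [[[tx, ty, tz, spin], ...]]. A call has exactly 5 rows; each row is the pose to reach, as a shift and turn from the pose commanded when the call began; what a row does not reach only later rows make up. The controller multiplies each number of a shift by 10 cm and each number of a turn by 90 degrees. A row lasts 1/10 s, in which the tool goes at most 50 mm and 8.59 degrees, less where a joint would pass 70% of its speed; a pose out of reach is approached as far as the arm can. A call with a number of a shift or a turn outside -1 to 1 is refused whole. A call with a gripper value outside its range is refused whole. "claw" is the gripper's target within -1 to 1 (fully open at 1, half-way at 0, shut at -1), set as the call begins (left out, the last holds). The fingers move at their own pace and stop on an object; "force" is the grip in N (left out, the last holds). Time passes only in rows, so rows that repeat a pose let the fingers close, or fill a call up. It gives the time, the measured TCP pose, the force and the opening at its end, in the units of the state.
- get_state(): the state, without advancing time (a new reading comes with each control period).
- read_camera(name): name is "side" or "top"; returns the picture (384x512x3 uint8, blue, green, red); there is no depth.
- calibration(name): a dict with "intrinsics" (3x3 intrinsics, pixels), "R" (3x3) and "t" (3): a world point X has camera coordinates R X + t. Camera axes: x right, y down, z forward; pixel columns grow to the right and rows downward; lengths in m; the calibration is good to about 2 mm. A picture is of the moment at which its call begins. calibration takes no time and is no camera call.
- sign_off(): hands the job in, once; it reports no verdict.
Trained networks look in the newest picture that a camera, given by its name, has taken for a name from the list of things; names that differ only in an ending like _2 or _b are one class to them, and where a whole thing is asked for, a point or a joint stands for the part that bears it (a point fixed in the world has none). Each returns a list of dicts, best first, with "p" (0 to 1); they miss things now and then, are a little off and sometimes report something else, mostly with a low value. They report only what shows in the picture. A call takes as long as a camera call. They do not tell look-alikes from the thing itself.
- recognise(camera, query): "at" ([x, y, z] in m, in world coordinates, good to about 4 mm: the middle of the surface that is visible of it).
The state is a dict: "time": time; "qpos": joint angles; "dq": joint speeds; "joint_efforts": joint torques, N m; "eef_pos": TCP position; "tcp_rot": TCP orientation; "contact_force": force on the tool from outside, world axes, zero at the start; "wrist_torque": the same for the moment, N m; "opening": opening from 0.0 (shut) to 1.0 (fully open).
Only numpy, scipy, OpenCV 4.12 (cv2) and the standard library are available. Lean on these libraries where they do the work, as an engineer would, in place of code of your own. Each camera call takes 0.05 s, during which the arm holds its last target. There are 200 camera calls.

## Working session

There is one attempt and no reset: what is moved stays moved. The work goes in short steps, Python scripts to look and compute and a tool call to move; the robot and the scene stay as the last step left them, time stands still between calls to the robot, and variables do not carry over. Pictures are saved under pics/ and viewed, about 12 in all and at most 16, crops included, and the job is handed in when it is done.

Besides the shell and the picture viewer there is one more tool, called as name([rows], argument=value, ...), one row to a line, values as JSON. servo_tool: Moves the arm, as the interface text tells. Its arguments: {"type":"object","properties":{"deltas":{"type":"array"},"claw":{"type":"number"},"force":{"type":"number"}},"required":["deltas"]}

```bash
mkdir -p pics
cat > h.py <<'E'
import numpy as np, cv2
from plant import *
def cap(c,n):
    im=np.array(read_camera(c)); cv2.imwrite(f'pics/{n}.png',im); return im
def cal(c):
    d=calibration(c); return np.array(d['intrinsics']),np.array(d['R']),np.array(d['t']).ravel()
def proj(c,X):
    K,R,t=cal(c); p=(np.atleast_2d(X)@R.T+t)@K.T; return p[:,:2]/p[:,2:]
def unproj(c,uv,z):
    K,R,t=cal(c); uv=np.atleast_2d(np.array(uv,float)); d=np.c_[uv,np.ones(len(uv))]@np.linalg.inv(K).T@R
    o=-R.T@t; return o+d*((z-o[2])/d[:,2])[:,None]
E
python3 - <<'E'
from h import *
for c in('top','side'):
    im=cap(c,c+'0'); cv2.imwrite(f'pics/{c}0b.png',cv2.resize(im,(800,600),interpolation=cv2.INTER_CUBIC))
    K,R,t=cal(c);print(c,K[0,0],-R.T@t,R[2])
    for q in('wide_1','narrow_1','rack_wide','rack_narrow','pin_wide','pin_narrow','mallet','mat'):
        print(q,[(np.round(d['at'],3).tolist(),round(d['p'],2)) for d in recognise(c,q)][:5])
s=get_state();print(s['eef_pos'],s['tcp_rot'],s['time'],grip_depth,s['opening'])
E
```

```text
top 369.5588581395339 [ 0.27965071 -0.02375137  1.20470101] [ 0.16628579  0.03073743 -0.98559842]
wide_1 [([0.535, -0.289, 0.014], 0.84), ([0.502, 0.289, 0.012], 0.83), ([0.714, -0.12, 0.027], 0.44), ([0.676, 0.114, 0.039], 0.36), ([0.685, 0.358, 0.041], 0.26)]
narrow_1 [([0.518, -0.416, 0.014], 0.83), ([0.529, 0.409, 0.011], 0.78)]
rack_wide [([0.717, 0.108, 0.034], 0.64)]
rack_narrow [([0.713, -0.119, 0.03], 0.58)]
pin_wide [([0.681, 0.114, 0.042], 0.47)]
pin_narrow [([0.536, -0.287, 0.012], 0.58)]
mallet [([0.284, 0.442, 0.04], 0.92), ([0.164, 0.275, 0.046], 0.9), ([0.412, 0.076, 0.047], 0.6), ([0.53, 0.411, 0.012], 0.22)]
mat [([0.416, 0.136, 0.002], 0.71)]
side 388.08619985567134 [-0.01947557  1.05121361  0.88196769] [ 0.33387234 -0.75144479 -0.56908697]
wide_1 [([0.527, -0.279, 0.011], 0.74), ([0.496, 0.303, 0.013], 0.72), ([0.705, -0.106, 0.032], 0.64)]
narrow_1 [([0.527, 0.418, 0.012], 0.73), ([0.502, -0.407, 0.007], 0.68), ([0.678, -0.394, 0.029], 0.28)]
rack_wide [([0.713, 0.131, 0.032], 0.55)]
rack_narrow [([0.705, -0.1, 0.029], 0.82)]
pin_wide [([0.71, -0.1, 0.03], 0.65), ([0.675, 0.12, 0.035], 0.49)]
pin_narrow [([0.67, -0.116, 0.043], 0.4), ([0.712, 0.132, 0.028], 0.16)]
mallet [([0.149, 0.289, 0.038], 0.76), ([0.286, 0.449, 0.042], 0.62), ([0.41, 0.116, 0.046], 0.59)]
mat [([0.404, 0.148, 0.005], 0.86)]
[ 0.29104851 -0.60901117  0.23133922] [ 0.37709827  0.59816166 -0.37711876  0.59814795] 0.9 0.0187 1.0017240102814589
```

View pics/top0b.png

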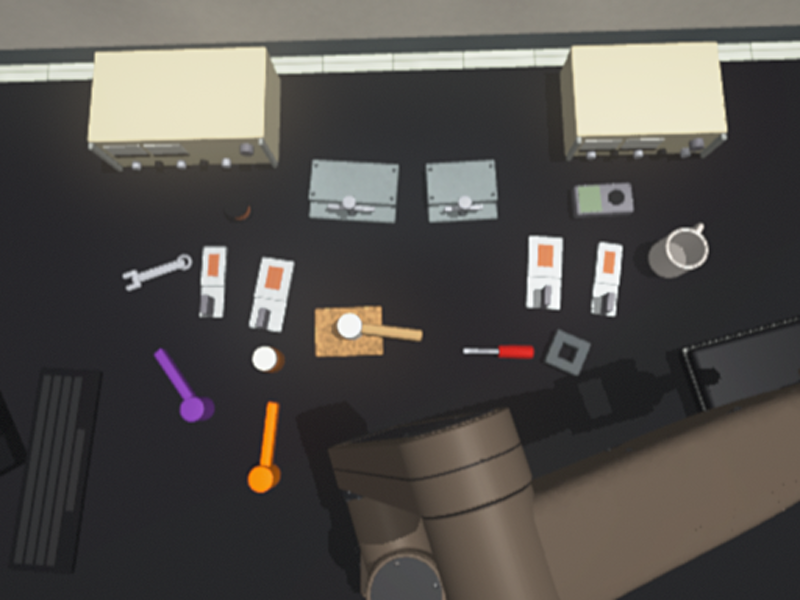

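View pics/side0b.png

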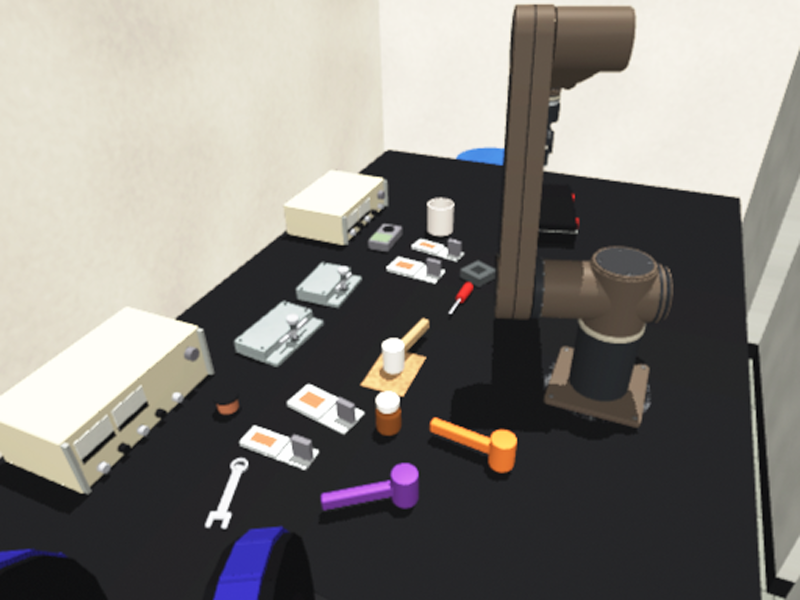

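```bash
cat > fit.py <<'E'
from h import *
from scipy.optimize import minimize
S=6
def box(x0,x1,y,z0,z1): return np.array([[a,b,c] for a in(x0,x1) for b in(-y,y) for c in(z0,z1)])
def parts(k):
    if k in('wide','narrow'):
        h=.034 if k=='wide' else .024
        return [box(-.01,.075,h,0,.012),box(-.075,-.01,h,0,.006)]
    h=.09225 if k=='rack_wide' else .07225
    return [box(-.03,.06,h,0,.0325),box(-.062,-.03,h,0,.010)]
def T(P,p,z=0):
    c,s=np.cos(p[2]),np.sin(p[2]); return np.c_[c*P[:,0]-s*P[:,1]+p[0],s*P[:,0]+c*P[:,1]+p[1],P[:,2]+z]
def fit(c,im,k,p0,z=0,show=None):
    ps=parts(k); w=proj(c,T(np.vstack(ps),p0,z)); u0,v0=np.floor(w.min(0)-8).astype(int); u1,v1=np.ceil(w.max(0)+8).astype(int)
    u0,v0=max(u0,0),max(v0,0)
    cr=im[v0:v1,u0:u1].max(2).astype(np.float32); n,m=cr.shape
    up=cv2.resize(cr,(m*S,n*S),interpolation=cv2.INTER_CUBIC)
    hi=np.percentile(cr,85); M=(np.clip((up-30)/(hi-30),0,1)>.5).astype(np.float32)
    pix=lambda P:(proj(c,P)-[u0,v0]+.5)*S-.5
    def hulls(p,q): return [cv2.convexHull(pix(T(a,p,z)).astype(np.float32)) for a in q]
    def ren(p):
        R=np.zeros_like(M)
        for h in hulls(p,ps): cv2.fillConvexPoly(R,np.round(h*16).astype(np.int32),1.,shift=4)
        return R
    ig=np.ones_like(M)
    extra=[box(-.078,-.032,.010,0,.053)] if k in('wide','narrow') else [box(-.062,-.02,.05,.0,.08)]
    def cost(p):
        g=np.ones_like(M)
        for h in hulls(p,extra): cv2.fillConvexPoly(g,np.round(h).astype(np.int32),0.)
        return (np.abs(M-ren(p))*g).sum()/S/S
    b=None
    for d in(.02,.006):
        p=p0 if b is None else b.x
        sx=np.array([p,p+[d,0,0],p+[0,d,0],p+[0,0,d*6]]); b=minimize(cost,p,method='Nelder-Mead',options=dict(initial_simplex=sx,xatol=1e-4,fatol=.05))
    if show:
        o=cv2.resize(im[v0:v1,u0:u1],(m*S,n*S),interpolation=cv2.INTER_CUBIC)
        for h in hulls(b.x,ps): cv2.polylines(o,[np.round(h).astype(np.int32)],True,(0,255,0),1)
        cv2.imwrite(f'pics/{show}.png',o)
    return np.round(b.x,4),round(b.fun,1)
E
python3 - <<'E'
from fit import *
from scipy.spatial.transform import Rotation as Ro
import sys
print(Ro.from_quat(get_state()['tcp_rot']).as_matrix().round(3))
P={'wideR':('wide',[.535,-.285,-.1]),'wideL':('wide',[.50,.295,-.2]),'narR':('narrow',[.515,-.412,-.1]),'narL':('narrow',[.529,.413,0.]),'rack_wide':('rack_wide',[.715,.115,0]),'rack_narrow':('rack_narrow',[.71,-.11,0])}
tiles=[]
for c in('top','side'):
    im=cv2.imread(f'pics/{c}0.png')
    for n,(k,p) in P.items():
        print(c,n,fit(c,im,k,np.array(p),show=f'f_{c}_{n}'))
        t=cv2.imread(f'pics/f_{c}_{n}.png'); f=min(260/t.shape[1],290/t.shape[0]); t=cv2.resize(t,None,fx=f,fy=f); o=np.zeros((290,260,3),np.uint8); o[:t.shape[0],:t.shape[1]]=t; tiles.append(o)
cv2.imwrite('pics/m1.png',np.vstack([np.hstack([tiles[i] for i in r]) for r in((4,5,0),(10,11,6))]))
E
```

```text
[[-0.     0.902  0.431]
 [-0.     0.431 -0.902]
 [-1.    -0.    -0.   ]]
top wideR (array([ 0.5383, -0.2922, -0.0845]), np.float64(20.3))
top wideL (array([ 0.5015,  0.2868, -0.1704]), np.float64(18.2))
top narR (array([ 0.5216, -0.4215, -0.1646]), np.float64(16.0))
top narL (array([ 0.5317,  0.4138, -0.0158]), np.float64(36.8))
top rack_wide (array([ 0.7227,  0.1104, -0.0876]), np.float64(30.9))Traceback (most recent call last):
  File "<stdin>", line 10, in <module>
  File "fit.py", line 34, in fit
    sx=np.array([p,p+[d,0,0],p+[0,d,0],p+[0,0,d*6]]); b=minimize(cost,p,method='Nelder-Mead',options=dict(initial_simplex=sx,xatol=1e-4,fatol=.05))
                                                        ~~~~~~~~^^^^^^^^^^^^^^^^^^^^^^^^^^^^^^^^^^^^^^^^^^^^^^^^^^^^^^^^^^^^^^^^^^^^^^^^^^^^^^^^^^^
    res = _minimize_neldermead(fun, x0, args, callback, bounds=bounds,
                               **options)
    fxcc = func(xcc)
    fx = function(np.copy(x), *(wrapper_args + args))
  File "fit.py", line 30, in cost
    return (np.abs(M-ren(p))*g).sum()/S/S
                     ~~~^^^
  File "fit.py", line 23, in ren
    for h in hulls(p,ps): cv2.fillConvexPoly(R,np.round(h*16).astype(np.int32),1.,shift=4)
             ~~~~~^^^^^^
  File "fit.py", line 20, in hulls
    def hulls(p,q): return [cv2.convexHull(pix(T(a,p,z)).astype(np.float32)) for a in q]
                                           ~~~^^^^^^^^^^
  File "fit.py", line 19, in <lambda>
    pix=lambda P:(proj(c,P)-[u0,v0]+.5)*S-.5
                  ~~~~^^^^^
  File "h.py", line 8, in proj
    K,R,t=cal(c); p=(np.atleast_2d(X)@R.T+t)@K.T; return p[:,:2]/p[:,2:]
          ~~~^^^
  File "h.py", line 6, in cal
    d=calibration(c); return np.array(d['intrinsics']),np.array(d['R']),np.array(d['t']).ravel()
ValueError: time passes only in moves, steps and waits
```

```bash
sed -i 's/^def cal(c)/import functools\n@functools.cache\ndef cal(c)/' h.py
python3 - <<'E'
from fit import *
P={'wideR':('wide',[.535,-.285,-.1]),'wideL':('wide',[.50,.295,-.2]),'narR':('narrow',[.515,-.412,-.1]),'narL':('narrow',[.529,.413,0.]),'rack_wide':('rack_wide',[.715,.115,0]),'rack_narrow':('rack_narrow',[.71,-.11,0])}
tiles=[]
for c in('top','side'):
    im=cv2.imread(f'pics/{c}0.png')
    for n,(k,p) in P.items():
        print(c,n,fit(c,im,k,np.array(p),show=f'f_{c}_{n}'))
        t=cv2.imread(f'pics/f_{c}_{n}.png'); f=min(260/t.shape[1],290/t.shape[0]); t=cv2.resize(t,None,fx=f,fy=f); o=np.zeros((290,260,3),np.uint8); o[:t.shape[0],:t.shape[1]]=t; tiles.append(o)
cv2.imwrite('pics/m1.png',np.vstack([np.hstack([tiles[i] for i in r]) for r in((4,5,0),(10,11,6))]))
E
```

```text
top wideR (array([ 0.5383, -0.2922, -0.0845]), np.float64(20.3))
top wideL (array([ 0.5015,  0.2868, -0.1704]), np.float64(18.2))
top narR (array([ 0.5216, -0.4215, -0.1646]), np.float64(16.0))
top narL (array([ 0.5317,  0.4138, -0.0158]), np.float64(36.8))
top rack_wide (array([ 0.7227,  0.1104, -0.0876]), np.float64(30.9))
top rack_narrow (array([ 0.7171, -0.1224,  0.0378]), np.float64(25.0))
side wideR (array([ 0.5404, -0.2945, -0.0949]), np.float64(179.1))
side wideL (array([ 0.5034,  0.2846, -0.1787]), np.float64(289.5))
side narR (array([ 0.5242, -0.4238, -0.1659]), np.float64(323.4))
side narL (array([ 0.5334,  0.4115, -0.0286]), np.float64(262.3))
side rack_wide (array([ 0.7243,  0.1065, -0.082 ]), np.float64(263.4))
side rack_narrow (array([ 0.7191, -0.127 ,  0.0347]), np.float64(293.0))
```

View pics/m1.png

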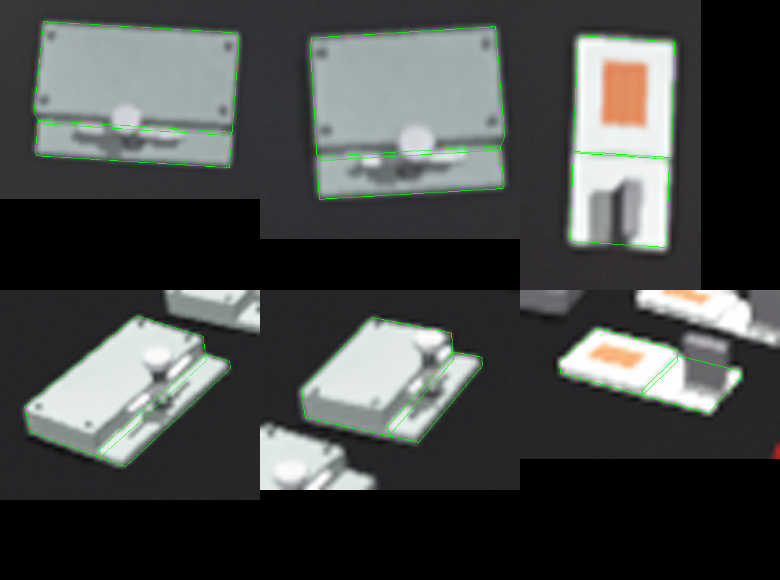

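servo_tool([
  [[0.1,0.16,0,-0.04],[0.2,0.32,0,-0.08],[0.3,0.48,0,-0.12],[0.4,0.64,0,-0.15],[0.48,0.8,0,-0.17]],
], claw=1, force=80)

```text
time: 1.4
eef_pos: [0.3395, -0.5284, 0.2314]
tcp_rot: [0.454, 0.542, -0.454, 0.542]
contact_force: [0.7, -0.3, 0.2]
opening: 1.0
```

servo_tool([
  [[0.1,0.16,0,-0.04],[0.2,0.32,0,-0.08],[0.3,0.48,0,-0.12],[0.4,0.64,0,-0.15],[0.48,0.8,0,-0.17]],
])

```text
time: 1.9
eef_pos: [0.3876, -0.4483, 0.2315]
tcp_rot: [0.522, 0.477, -0.522, 0.477]
contact_force: [-0.5, -0.0, 0.5]
opening: 0.999
```

servo_tool([
  [[0.1,0.16,0,0],[0.2,0.32,0,0],[0.3,0.48,0,0],[0.4,0.64,0,0],[0.48,0.8,0,0]],
])

```text
time: 2.4
eef_pos: [0.4358, -0.3678, 0.2314]
tcp_rot: [0.521, 0.478, -0.521, 0.478]
contact_force: [0.6, -0.8, -0.7]
opening: 1.001
```

servo_tool([
  [[0.1,0.16,-0.1,0],[0.2,0.32,-0.3,0],[0.3,0.48,-0.5,0],[0.4,0.64,-0.7,0],[0.49,0.81,-0.9,0]],
])

```text
time: 2.9
eef_pos: [0.4847, -0.2869, 0.1408]
tcp_rot: [0.522, 0.477, -0.521, 0.478]
contact_force: [0.3, 0.2, -0.5]
opening: 1.0
```

servo_tool([
  [[0,0,-0.14,0],[0,-0.01,-0.28,0],[0,-0.01,-0.42,0],[0,-0.01,-0.56,0],[0,-0.01,-0.7,0]],
])

```text
time: 3.4
eef_pos: [0.484, -0.2898, 0.0705]
tcp_rot: [-0.522, -0.477, 0.522, -0.477]
contact_force: [0.6, -0.0, -0.7]
opening: 0.997
```

servo_tool([
  [[0,0,-0.14,0],[0,0,-0.28,0],[0,0,-0.42,0],[0,0,-0.57,0],[0,0,-0.57,0]],
])

```text
time: 3.9
eef_pos: [0.4825, -0.2877, 0.0114]
tcp_rot: [-0.521, -0.479, 0.522, -0.476]
contact_force: [-0.1, -0.1, 0.2]
opening: 0.999
```

servo_tool([
  [[0,0,0,0],[0,0,0,0],[0,0,0,0],[0,0,0,0],[0,0,0,0]],
], claw=-1, force=80)

```text
time: 4.4
eef_pos: [0.4844, -0.2888, 0.0151]
tcp_rot: [0.522, 0.478, -0.521, 0.477]
contact_force: [-2.0, 8.3, 6.9]
opening: 0.152
```

servo_tool([
  [[0,0,0,0],[0,0,0,0],[0,0,0,0],[0,0,0,0],[0,0,0,0]],
])

```text
time: 4.9
eef_pos: [0.4845, -0.2891, 0.0151]
tcp_rot: [0.522, 0.477, -0.521, 0.478]
contact_force: [-1.2, 1.8, 5.8]
opening: 0.156
```

servo_tool([
  [[0,0,0.05,0],[0,0,0.15,0],[0,0,0.25,0],[0,0,0.35,0],[0,0,0.4,0]],
])

```text
time: 5.4
eef_pos: [0.4846, -0.2896, 0.0559]
tcp_rot: [0.522, 0.477, -0.522, 0.478]
contact_force: [1.0, 1.0, -3.0]
opening: 0.153
```

```bash
cat >> fit.py <<'E'
from scipy.spatial.transform import Rotation as Ro
def tool():
    s=get_state(); y=Ro.from_quat(s['tcp_rot']).as_matrix()[:,1]; a=np.arctan2(y[1],y[0]); return np.array(s['eef_pos']),a,s
E
python3 - <<'E'
from fit import *
p,a,s=tool(); print(p,a,s['time'],s['opening'],s['contact_force'])
f=p[:2]+.055*np.array([np.cos(a),np.sin(a)])
for c in('top','side'):
    im=cap(c,c+'1'); print(c,fit(c,im,'wide',np.array([*f,a]),z=.041,show='g_'+c), f)
t=[cv2.imread(f'pics/g_{c}.png') for c in('top','side')]
o=np.zeros((400,800,3),np.uint8)
for i,x in enumerate(t):
    g=min(400/x.shape[0],400/x.shape[1]); x=cv2.resize(x,None,fx=g,fy=g); o[:x.shape[0],400*i:400*i+x.shape[1]]=x[:400,:400]
cv2.imwrite('pics/m2.png',o)
E
```

```text
[ 0.4845923  -0.28955079  0.05586259] -0.08833903665404144 5.4 0.1526388963320007 [ 0.99637988  1.03353299 -2.9891399 ]
top (array([ 0.5157, -0.3176,  0.0016]), np.float64(830.1)) [ 0.53937784 -0.29440312]
side (array([ 0.541 , -0.2985, -0.0778]), np.float64(233.1)) [ 0.53937784 -0.29440312]
```

View pics/m2.png

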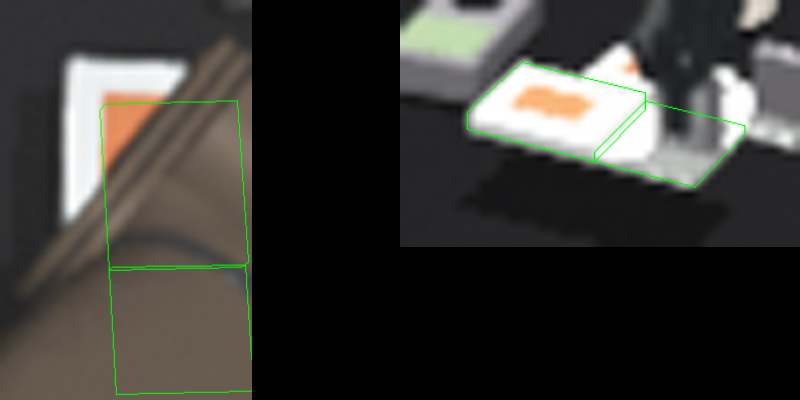

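servo_tool([
  [[0,0.1,0.1,0],[0,0.3,0.2,0],[0,0.5,0.3,0],[0,0.7,0.35,0],[0,0.9,0.4,0]],
])

```text
time: 6.0
eef_pos: [0.4837, -0.1974, 0.0948]
tcp_rot: [0.522, 0.478, -0.522, 0.477]
contact_force: [0.2, 0.5, -3.8]
opening: 0.157
```

servo_tool([
  [[0,0.18,0,0],[0,0.36,0,0],[0,0.54,0,0],[0,0.72,0,0],[0,0.9,0,0]],
])

```text
time: 6.5
eef_pos: [0.4835, -0.1075, 0.094]
tcp_rot: [-0.521, -0.478, 0.522, -0.477]
contact_force: [0.2, 0.3, -2.9]
opening: 0.151
```

servo_tool([
  [[0,0.18,0,0],[0,0.36,0,0],[0.05,0.54,0,0],[0.1,0.72,0,0],[0.15,0.9,0,0]],
])

```text
time: 7.0
eef_pos: [0.4985, -0.0175, 0.094]
tcp_rot: [-0.521, -0.478, 0.522, -0.477]
contact_force: [0.1, 0.0, -3.8]
opening: 0.156
```

servo_tool([
  [[0.05,0.2,0,0],[0.1,0.4,0,0],[0.15,0.6,-0.1,0],[0.2,0.8,-0.2,0],[0.24,0.97,-0.3,0]],
])

```text
time: 7.5
eef_pos: [0.5226, 0.0796, 0.0638]
tcp_rot: [-0.521, -0.478, 0.522, -0.477]
contact_force: [-0.1, 0.1, -3.7]
opening: 0.156
```

servo_tool([
  [[0,0,-0.05,0],[0,0,-0.1,0],[0,0,-0.1,0],[0,0,-0.1,0],[0,0,-0.1,0]],
])

```text
time: 8.0
eef_pos: [0.5234, 0.0774, 0.0549]
tcp_rot: [0.522, 0.477, -0.522, 0.477]
contact_force: [0.2, -0.4, -4.0]
opening: 0.153
```

Run:
```python
from fit import *
p,a,s=tool(); print(p,a,s['time'],s['opening'],s['contact_force'])
f=p[:2]+.055*np.array([np.cos(a),np.sin(a)])
for c in('top','side'):
    im=cap(c,c+'2')
    print(c,fit(c,im,'wide',np.array([*f,a]),z=p[2]-.015,show='h_'+c), f)
    print(fit(c,im,'rack_wide',np.array([.7226,.1104,-.086])),fit(c,im,'rack_narrow',np.array([.7176,-.1226,.036])))
t=[cv2.imread(f'pics/{c}2.png')[y:y+200,x:x+200] for c,x,y in(('top',170,80),('side',130,130))]
cv2.imwrite('pics/m3.png',cv2.resize(np.hstack(t),None,fx=2,fy=2,interpolation=2))
```

```text
[0.52340694 0.0774129  0.05485231] -0.08923948954065736 8.0 0.1527404183198357 [ 0.16411289 -0.42787222 -4.01439829]
top (array([ 0.6141,  0.0923, -0.3556]), np.float64(1075.6)) [0.57818808 0.07251124]
(array([ 0.7224,  0.1105, -0.0922]), np.float64(208.1)) (array([ 0.7171, -0.1223,  0.0376]), np.float64(25.5))
side (array([ 0.58  ,  0.0705, -0.0765]), np.float64(475.8)) [0.57818808 0.07251124]
(array([ 0.724 ,  0.1059, -0.0928]), np.float64(453.1)) (array([ 0.7188, -0.1272,  0.0243]), np.float64(341.0))
```

View pics/m3.png

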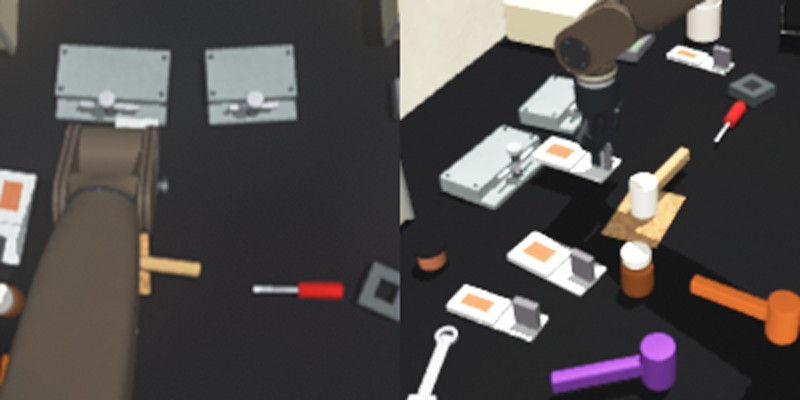

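servo_tool([
  [[0,0,-0.07,0],[0,0,-0.14,0],[0,0,-0.21,0],[0,0,-0.28,0],[0,0,-0.28,0]],
])

```text
time: 8.6
eef_pos: [0.5217, 0.0781, 0.0246]
tcp_rot: [-0.521, -0.478, 0.522, -0.477]
contact_force: [-0.8, 0.6, -4.3]
opening: 0.15
```

servo_tool([
  [[0.06,-0.005,0,0],[0.12,-0.01,0,0],[0.18,-0.016,0,0],[0.24,-0.02,0,0],[0.3,-0.026,0,0]],
])

```text
time: 9.1
eef_pos: [0.554, 0.0753, 0.0266]
tcp_rot: [0.522, 0.477, -0.521, 0.478]
contact_force: [-0.1, -0.3, -3.2]
opening: 0.156
```

servo_tool([
  [[0.02,-0.002,0,0],[0.04,-0.004,0,0],[0.06,-0.005,0,0],[0.08,-0.007,0,0],[0.1,-0.009,0,0]],
])

```text
time: 9.6
eef_pos: [0.5631, 0.0745, 0.0263]
tcp_rot: [-0.522, -0.478, 0.522, -0.477]
contact_force: [-0.1, -0.5, -2.7]
opening: 0.15
```

servo_tool([
  [[0.02,-0.002,0,0],[0.04,-0.004,0,0],[0.06,-0.005,0,0],[0.08,-0.007,0,0],[0.1,-0.009,0,0]],
])

```text
time: 10.1
eef_pos: [0.5732, 0.0736, 0.0263]
tcp_rot: [0.522, 0.477, -0.522, 0.477]
contact_force: [0.4, -0.2, -4.1]
opening: 0.15
```

servo_tool([
  [[0.02,-0.002,0,0],[0.04,-0.004,0,0],[0.06,-0.005,0,0],[0.08,-0.007,0,0],[0.1,-0.009,0,0]],
])

```text
time: 10.6
eef_pos: [0.5832, 0.0727, 0.0263]
tcp_rot: [-0.522, -0.477, 0.522, -0.477]
contact_force: [-0.8, -0.2, -3.7]
opening: 0.153
```

servo_tool([
  [[0.03,-0.003,0,0],[0.06,-0.005,0,0],[0.09,-0.008,0,0],[0.12,-0.011,0,0],[0.15,-0.013,0,0]],
])

```text
time: 11.1
eef_pos: [0.5984, 0.0713, 0.0263]
tcp_rot: [0.522, 0.477, -0.522, 0.477]
contact_force: [-0.2, -0.4, -3.9]
opening: 0.153
```

servo_tool([
  [[0.06,-0.005,0,0],[0.12,-0.01,0,0],[0.18,-0.016,0,0],[0.24,-0.021,0,0],[0.3,-0.026,0,0]],
])

```text
time: 11.6
eef_pos: [0.6287, 0.0687, 0.0263]
tcp_rot: [0.522, 0.477, -0.522, 0.477]
contact_force: [-0.4, 0.4, -3.4]
opening: 0.156
```

servo_tool([
  [[0.02,-0.002,0,0],[0.04,-0.003,0,0],[0.06,-0.005,0,0],[0.07,-0.006,0,0],[0.08,-0.007,0,0]],
])

```text
time: 12.1
eef_pos: [0.636, 0.0681, 0.0263]
tcp_rot: [-0.522, -0.478, 0.522, -0.477]
contact_force: [0.4, -0.6, -3.2]
opening: 0.153
```

servo_tool([
  [[0.01,-0.001,0,0],[0.02,-0.002,0,0],[0.03,-0.003,0,0],[0.03,-0.003,0,0],[0.03,-0.003,0,0]],
])

```text
time: 12.6
eef_pos: [0.6391, 0.0678, 0.0263]
tcp_rot: [-0.522, -0.477, 0.522, -0.477]
contact_force: [-0.4, -0.0, -4.0]
opening: 0.153
```

servo_tool([
  [[0.01,-0.001,0,0],[0.02,-0.002,0,0],[0.02,-0.002,0,0],[0.02,-0.002,0,0],[0.02,-0.002,0,0]],
])

```text
time: 13.1
eef_pos: [0.641, 0.0676, 0.0263]
tcp_rot: [-0.522, -0.477, 0.522, -0.477]
contact_force: [-0.2, -0.3, -4.0]
opening: 0.153
```

servo_tool([
  [[0.01,-0.001,0,0],[0.02,-0.002,0,0],[0.02,-0.002,0,0],[0.02,-0.002,0,0],[0.02,-0.002,0,0]],
])

```text
time: 13.6
eef_pos: [0.6411, 0.0679, 0.0258]
tcp_rot: [-0.52, -0.479, 0.523, -0.476]
contact_force: [-5.3, 1.5, -0.5]
opening: 0.152
```

servo_tool([
  [[0,0,-0.01,0],[0,0,-0.01,0],[0,0,-0.01,0],[0,0,-0.01,0],[0,0,-0.01,0]],
], claw=0.5)

```text
time: 14.1
eef_pos: [0.6436, 0.0673, 0.0258]
tcp_rot: [0.522, 0.477, -0.521, 0.478]
contact_force: [-0.1, -0.2, 0.5]
opening: 0.751
```

servo_tool([
  [[0,0,0.1,0],[0,0,0.3,0],[0,0,0.5,0],[0,0,0.75,0],[0,0,1,0]],
])

```text
time: 14.6
eef_pos: [0.6431, 0.0674, 0.1269]
tcp_rot: [0.522, 0.477, -0.521, 0.478]
contact_force: [-0.3, -0.6, -0.3]
opening: 0.75
```

servo_tool([
  [[-0.1,0,0.05,0],[-0.3,0,0.1,0],[-0.5,0,0.2,0],[-0.7,0.1,0.2,0],[-0.9,0.2,0.2,0]],
], claw=1)

```text
time: 15.1
eef_pos: [0.5514, 0.0874, 0.1449]
tcp_rot: [-0.522, -0.477, 0.522, -0.477]
contact_force: [-0.0, 0.1, -0.1]
opening: 1.0
```

```bash
cat > look.py <<'E'
from fit import *
import sys
P={'wideL':('wide',[.5015,.2868,-.17]),'narR':('narrow',[.5216,-.4215,-.165]),'narL':('narrow',[.5317,.4138,-.016])}
H={'rw_r':('wide',[.6934,.0627,-.086])}
def report(tag,names):
    p,a,s=tool(); print(p.round(4),round(a,4),s['time'])
    for c in('top','side'):
        im=cap(c,c+tag)
        for n in names:
            k,q=P[n] if n in P else H[n]
            print(c,n,*fit(c,im,k,np.array(q),z=0 if n in P else .01,show=f'{tag}_{c}_{n}'))
if __name__=='__main__': report(sys.argv[1],sys.argv[2:])
E
python3 look.py a wideL narR narL rw_r; python3 -c "
import cv2,numpy as np
a=cv2.imread('pics/topa.png')[80:280,100:300];b=cv2.imread('pics/sidea.png')[130:330,130:330];cv2.imwrite('pics/m4.png',cv2.resize(np.hstack([a,b]),None,fx=2,fy=2,interpolation=2))"
```

```text
[0.5514 0.0874 0.1449] -0.089 15.1
top wideL [ 0.5016  0.288  -0.1814] 616.1
top narR [ 0.5216 -0.4215 -0.1647] 15.8
top narL [ 0.5317  0.4138 -0.0153] 36.5
top rw_r [ 0.707   0.0577 -0.1317] 821.4
side wideL [ 0.5027  0.2856 -0.174 ] 309.8
side narR [ 0.5238 -0.4225 -0.1688] 153.6
side narL [ 0.5334  0.4116 -0.0292] 259.9
side rw_r [0.7257 0.1098 0.9808] 632.3
```

View pics/m4.png

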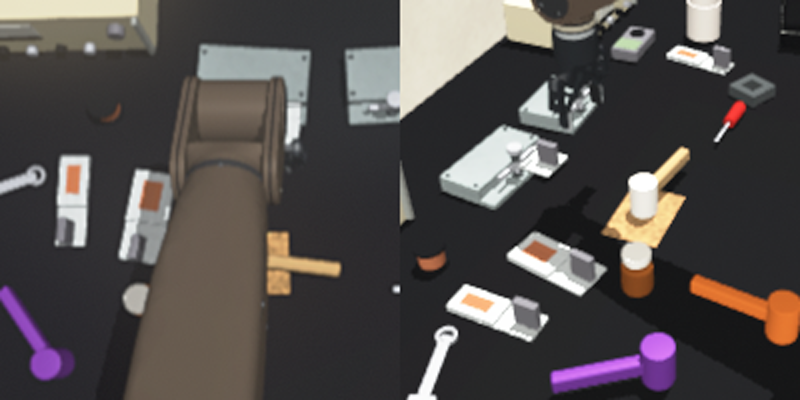

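servo_tool([
  [[-0.07,0.14,0,-0.01],[-0.14,0.28,0,-0.02],[-0.21,0.42,0,-0.03],[-0.28,0.56,0,-0.04],[-0.35,0.7,0,-0.052]],
])

```text
time: 15.7
eef_pos: [0.5179, 0.1575, 0.1448]
tcp_rot: [-0.541, -0.455, 0.541, -0.455]
contact_force: [0.8, -0.7, 0.6]
opening: 1.0
```

servo_tool([
  [[-0.07,0.14,0,0],[-0.14,0.28,0,0],[-0.21,0.42,0,0],[-0.28,0.56,0,0],[-0.35,0.7,0,0]],
])

```text
time: 16.2
eef_pos: [0.4825, 0.2285, 0.1453]
tcp_rot: [0.541, 0.456, -0.541, 0.456]
contact_force: [0.7, -0.2, 0.9]
opening: 0.997
```

servo_tool([
  [[-0.07,0.14,0,0],[-0.14,0.28,0,0],[-0.21,0.42,-0.1,0],[-0.28,0.56,-0.2,0],[-0.34,0.69,-0.3,0]],
])

```text
time: 16.7
eef_pos: [0.4479, 0.2974, 0.1139]
tcp_rot: [-0.54, -0.456, 0.541, -0.456]
contact_force: [-0.4, 0.1, -0.3]
opening: 0.998
```

servo_tool([
  [[0,0,-0.1,0],[0,0,-0.2,0],[0,0,-0.3,0],[0,0,-0.4,0],[0,0,-0.5,0]],
])

```text
time: 17.2
eef_pos: [0.4494, 0.296, 0.0644]
tcp_rot: [-0.541, -0.456, 0.541, -0.456]
contact_force: [-0.4, 1.2, 0.4]
opening: 1.002
```

servo_tool([
  [[0,0,-0.13,0],[0,0,-0.26,0],[0,0,-0.39,0],[0,0,-0.51,0],[0,0,-0.51,0]],
])

```text
time: 17.7
eef_pos: [0.4474, 0.2957, 0.0119]
tcp_rot: [-0.539, -0.456, 0.542, -0.455]
contact_force: [-0.3, -0.4, -0.8]
opening: 1.001
```

servo_tool([
  [[0,0,0,0],[0,0,0,0],[0,0,0,0],[0,0,0,0],[0,0,0,0]],
], claw=-1)

```text
time: 18.2
eef_pos: [0.4494, 0.2965, 0.015]
tcp_rot: [0.541, 0.456, -0.54, 0.456]
contact_force: [-6.1, -2.0, 8.7]
opening: 0.15
```

servo_tool([
  [[0,0,0,0],[0,0,0,0],[0,0,0,0],[0,0,0,0],[0,0,0,0]],
])

```text
time: 18.7
eef_pos: [0.4495, 0.2966, 0.0149]
tcp_rot: [0.541, 0.456, -0.54, 0.456]
contact_force: [-0.5, -0.8, 5.5]
opening: 0.153
```

servo_tool([
  [[0,0,0.1,0],[0,0,0.2,0],[0,0,0.4,0],[0,0,0.6,0],[0,0,0.8,0]],
])

```text
time: 19.2
eef_pos: [0.4482, 0.2961, 0.0947]
tcp_rot: [-0.54, -0.456, 0.541, -0.456]
contact_force: [0.5, 0.4, -3.7]
opening: 0.155
```

Run:
```python
from fit import *
p,a,s=tool(); print(p,a,s['time'],s['opening'],s['contact_force'])
def to(rk,loc):
    r=dict(w=(.7226,.1104,-.086),n=(.7172,-.1226,.0365))[rk]; return T(np.array([[*loc,0]]),r)[0,:2]
for rk,y in(('w',.05),('n',.04),('n',-.04)): print(rk,y,to(rk,(-.196,y)).round(4),to(rk,(-.0785,y)).round(4))
f=p[:2]+.055*np.array([np.cos(a),np.sin(a)])
im=cap('side','side3'); print(fit('side',im,'wide',np.array([*f,a]),z=p[2]-.015),f)
```

```text
[0.44824731 0.29611038 0.09468478] -0.17003687189400546 19.2 0.15500777987893982 [ 0.52436308  0.39793396 -3.68243406]
w 0.05 [0.5316 0.1771] [0.6487 0.167 ]
n 0.04 [ 0.5199 -0.0898] [ 0.6373 -0.0855]
n -0.04 [ 0.5228 -0.1697] [ 0.6402 -0.1654]
(array([ 0.5025,  0.2847, -0.1695]), np.float64(376.2)) [0.50245413 0.28680335]
```

servo_tool([
  [[0.08,-0.12,0,0.01],[0.16,-0.24,0,0.02],[0.24,-0.36,0,0.03],[0.32,-0.48,0,0.04],[0.41,-0.6,0,0.052]],
])

```text
time: 19.75
eef_pos: [0.4894, 0.2357, 0.0934]
tcp_rot: [-0.521, -0.478, 0.522, -0.477]
contact_force: [-0.3, -0.8, -3.5]
opening: 0.153
```

servo_tool([
  [[0.08,-0.12,0,0],[0.16,-0.24,0,0],[0.24,-0.36,-0.1,0],[0.32,-0.48,-0.2,0],[0.42,-0.59,-0.3,0]],
])

```text
time: 20.25
eef_pos: [0.5319, 0.1763, 0.0628]
tcp_rot: [-0.521, -0.478, 0.522, -0.477]
contact_force: [-0.1, -0.4, -3.8]
opening: 0.151
```

servo_tool([
  [[0,0,-0.1,0],[0,0,-0.2,0],[0,0,-0.3,0],[0,0,-0.37,0],[0,0,-0.37,0]],
])

```text
time: 20.75
eef_pos: [0.5307, 0.1777, 0.0257]
tcp_rot: [-0.52, -0.478, 0.522, -0.477]
contact_force: [0.2, -0.2, -3.7]
opening: 0.15
```

servo_tool([
  [[0,0,0,0],[0,0,0,0],[0,0,0,0],[0,0,0,0],[0,0,0,0]],
])

```text
time: 21.25
eef_pos: [0.5323, 0.1774, 0.0277]
tcp_rot: [0.522, 0.477, -0.521, 0.478]
contact_force: [-0.2, -0.6, -3.0]
opening: 0.155
```

Run:
```python
from fit import *
p,a,s=tool(); print(p,a,s['time'],s['opening'],s['contact_force'])
```

```text
[0.53226252 0.17742786 0.02766934] -0.08827312756815903 21.25 0.15478107617573864 [-0.17963231 -0.59056745 -3.02083307]
```

servo_tool([
  [[0.06,-0.008,-0.012,0],[0.12,-0.013,-0.012,0],[0.18,-0.018,-0.012,0],[0.24,-0.023,-0.012,0],[0.3,-0.029,-0.012,0]],
])

```text
time: 21.75
eef_pos: [0.5628, 0.1744, 0.0261]
tcp_rot: [0.522, 0.477, -0.522, 0.477]
contact_force: [0.0, 0.1, -3.7]
opening: 0.149
```

servo_tool([
  [[0.02,-0.002,0,0],[0.04,-0.004,0,0],[0.06,-0.005,0,0],[0.08,-0.007,0,0],[0.1,-0.009,0,0]],
])

```text
time: 22.25
eef_pos: [0.5721, 0.1736, 0.0261]
tcp_rot: [-0.522, -0.478, 0.522, -0.477]
contact_force: [-0.1, -0.5, -3.0]
opening: 0.148
```

servo_tool([
  [[0.02,-0.002,0,0],[0.04,-0.004,0,0],[0.06,-0.005,0,0],[0.08,-0.007,0,0],[0.1,-0.009,0,0]],
])

```text
time: 22.75
eef_pos: [0.5822, 0.1727, 0.0261]
tcp_rot: [-0.522, -0.477, 0.522, -0.477]
contact_force: [1.6, -0.2, -3.7]
opening: 0.148
```

servo_tool([
  [[0.03,-0.003,0,0],[0.06,-0.005,0,0],[0.09,-0.008,0,0],[0.12,-0.011,0,0],[0.15,-0.013,0,0]],
])

```text
time: 23.25
eef_pos: [0.5973, 0.1714, 0.0261]
tcp_rot: [0.522, 0.477, -0.522, 0.477]
contact_force: [-0.3, -0.6, -2.8]
opening: 0.152
```

servo_tool([
  [[0.06,-0.005,0,0],[0.12,-0.01,0,0],[0.18,-0.016,0,0],[0.24,-0.021,0,0],[0.3,-0.026,0,0]],
])

```text
time: 23.75
eef_pos: [0.6277, 0.1687, 0.0261]
tcp_rot: [0.522, 0.477, -0.522, 0.477]
contact_force: [0.7, 0.8, -2.7]
opening: 0.146
```

servo_tool([
  [[0.03,-0.003,0,0],[0.06,-0.005,0,0],[0.09,-0.008,0,0],[0.12,-0.011,0,0],[0.15,-0.013,0,0]],
])

```text
time: 24.25
eef_pos: [0.6422, 0.1675, 0.0261]
tcp_rot: [-0.522, -0.477, 0.522, -0.477]
contact_force: [-0.9, 0.5, -4.1]
opening: 0.154
```

servo_tool([
  [[0.02,-0.002,0,0],[0.04,-0.003,0,0],[0.05,-0.004,0,0],[0.06,-0.005,0,0],[0.06,-0.005,0,0]],
])

```text
time: 24.75
eef_pos: [0.6481, 0.167, 0.0261]
tcp_rot: [-0.522, -0.477, 0.522, -0.477]
contact_force: [0.5, 0.0, -2.8]
opening: 0.153
```

servo_tool([
  [[0.01,-0.001,0,0],[0.02,-0.002,0,0],[0.02,-0.002,0,0],[0.02,-0.002,0,0],[0.02,-0.002,0,0]],
])

```text
time: 25.25
eef_pos: [0.65, 0.1668, 0.0261]
tcp_rot: [-0.522, -0.477, 0.522, -0.477]
contact_force: [0.2, 0.1, -3.8]
opening: 0.151
```

servo_tool([
  [[0.01,-0.001,0,0],[0.02,-0.002,0,0],[0.02,-0.002,0,0],[0.02,-0.002,0,0],[0.02,-0.002,0,0]],
])

```text
time: 25.75
eef_pos: [0.6509, 0.1666, 0.0257]
tcp_rot: [-0.521, -0.478, 0.522, -0.477]
contact_force: [-4.7, 0.3, 0.2]
opening: 0.153
```

servo_tool([
  [[0.01,-0.001,0,0],[0.02,-0.002,0,0],[0.02,-0.002,0,0],[0.02,-0.002,0,0],[0.02,-0.002,0,0]],
])

```text
time: 26.25
eef_pos: [0.6509, 0.1665, 0.0257]
tcp_rot: [-0.519, -0.479, 0.524, -0.476]
contact_force: [-13.0, -0.6, 3.7]
opening: 0.154
```

servo_tool([
  [[-0.02,0.002,-0.01,0],[-0.02,0.002,-0.01,0],[-0.02,0.002,-0.01,0],[-0.02,0.002,-0.01,0],[-0.02,0.002,-0.01,0]],
], claw=0.4)

```text
time: 26.75
eef_pos: [0.6528, 0.1665, 0.0256]
tcp_rot: [0.522, 0.477, -0.521, 0.478]
contact_force: [-0.0, 0.7, 0.8]
opening: 0.702
```

servo_tool([
  [[0,0,0.1,0],[0,0,0.3,0],[0,0,0.5,0],[0,0,0.75,0],[0,0,1,0]],
])

```text
time: 27.25
eef_pos: [0.6522, 0.1666, 0.1267]
tcp_rot: [0.522, 0.477, -0.521, 0.478]
contact_force: [0.6, -0.3, -0.3]
opening: 0.703
```

servo_tool([
  [[-0.1,0,0.05,0],[-0.3,0,0.1,0.01],[-0.5,0.1,0.2,0.02],[-0.7,0.2,0.2,0.03],[-0.87,0.3,0.2,0.045]],
], claw=1)

```text
time: 27.75
eef_pos: [0.5632, 0.1968, 0.1447]
tcp_rot: [-0.504, -0.496, 0.504, -0.496]
contact_force: [0.5, 0.7, -0.4]
opening: 0.998
```

```bash
python3 look.py b narR narL; python3 -c "
import cv2,numpy as np
a=cv2.imread('pics/topb.png')[80:280,100:300];b=cv2.imread('pics/sideb.png')[130:330,130:330];cv2.imwrite('pics/m5.png',cv2.resize(np.hstack([a,b]),None,fx=2,fy=2,interpolation=2))"
```

```text
[0.5632 0.1968 0.1447] -0.017 27.75
top narR [ 0.5216 -0.4215 -0.1647] 15.8
top narL [ 0.5314  0.4157 -0.0533] 95.4
side narR [ 0.5243 -0.4231 -0.1816] 153.1
side narL [ 0.5338  0.4122 -0.0275] 156.7
```

View pics/m5.png

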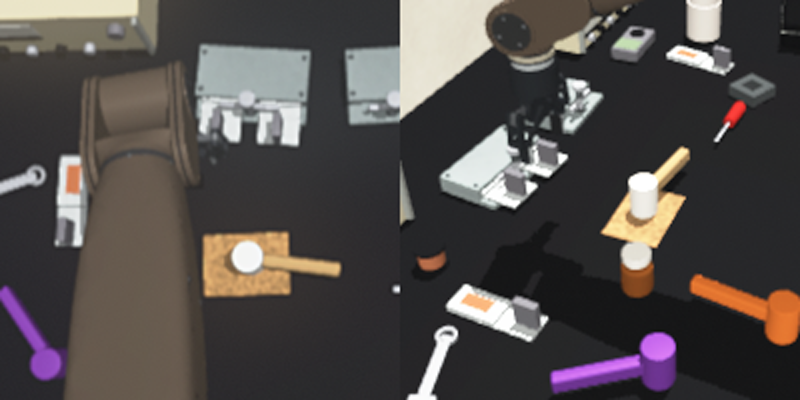

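servo_tool([
  [[-0.06,0.15,0,0],[-0.12,0.3,0,0],[-0.18,0.45,0,0],[-0.24,0.6,0,0],[-0.29,0.73,0,0]],
])

```text
time: 28.35
eef_pos: [0.5355, 0.2712, 0.145]
tcp_rot: [-0.504, -0.496, 0.504, -0.496]
contact_force: [-0.1, -0.4, -0.1]
opening: 1.001
```

servo_tool([
  [[-0.06,0.15,0,0],[-0.12,0.3,0,0],[-0.18,0.45,0,0],[-0.24,0.6,0,0],[-0.29,0.73,0,0]],
])

```text
time: 28.85
eef_pos: [0.5065, 0.344, 0.1451]
tcp_rot: [0.504, 0.496, -0.504, 0.496]
contact_force: [-0.4, -0.2, -0.1]
opening: 1.003
```

servo_tool([
  [[-0.06,0.15,0,0],[-0.12,0.3,0,0],[-0.18,0.45,-0.1,0],[-0.24,0.6,-0.2,0],[-0.29,0.72,-0.3,0]],
])

```text
time: 29.35
eef_pos: [0.477, 0.4157, 0.1136]
tcp_rot: [-0.504, -0.496, 0.505, -0.496]
contact_force: [1.2, 0.0, -0.5]
opening: 0.998
```

servo_tool([
  [[0,0,-0.1,0],[0,0,-0.2,0],[0,0,-0.3,0],[0,0,-0.4,0],[0,0,-0.5,0]],
])

```text
time: 29.85
eef_pos: [0.4784, 0.4141, 0.0643]
tcp_rot: [-0.505, -0.495, 0.505, -0.495]
contact_force: [0.1, 0.0, -0.3]
opening: 1.001
```

servo_tool([
  [[0,0,-0.13,0],[0,0,-0.26,0],[0,0,-0.39,0],[0,0,-0.5,0],[0,0,-0.5,0]],
])

```text
time: 30.35
eef_pos: [0.4766, 0.4137, 0.0125]
tcp_rot: [-0.503, -0.496, 0.506, -0.495]
contact_force: [0.6, -0.1, -0.8]
opening: 1.003
```

servo_tool([
  [[0,0,0,0],[0,0,0,0],[0,0,0,0],[0,0,0,0],[0,0,0,0]],
], claw=-1)

```text
time: 30.85
eef_pos: [0.4784, 0.4148, 0.0158]
tcp_rot: [0.505, 0.496, -0.504, 0.496]
contact_force: [-3.8, -3.7, 9.5]
opening: 0.152
```

servo_tool([
  [[0,0,0,0],[0,0,0,0],[0,0,0,0],[0,0,0,0],[0,0,0,0]],
])

```text
time: 31.35
eef_pos: [0.4784, 0.4149, 0.0158]
tcp_rot: [0.505, 0.496, -0.504, 0.496]
contact_force: [-0.6, 0.3, 5.4]
opening: 0.149
```

servo_tool([
  [[0,0,0.1,0],[0,0,0.2,0],[0,0,0.4,0],[0,0,0.6,0],[0,0,0.8,0]],
])

```text
time: 31.85
eef_pos: [0.4775, 0.4142, 0.0955]
tcp_rot: [-0.504, -0.496, 0.505, -0.495]
contact_force: [-0.3, -0.5, -2.0]
opening: 0.15
```

Run:
```python
from fit import *
p,a,s=tool(); print(p,a,s['time'],s['opening'],s['contact_force'])
f=p[:2]+.055*np.array([np.cos(a),np.sin(a)])
im=cap('side','side4'); print(fit('side',im,'narrow',np.array([*f,a]),z=p[2]-.015),f)
```

```text
[0.47749346 0.41417749 0.09548049] -0.017671941205984705 31.85 0.14963912248261355 [-0.25613115 -0.50640842 -1.96262414]
(array([ 0.5322,  0.4128, -0.0171]), np.float64(124.5)) [0.53248487 0.41320558]
```

servo_tool([
  [[0,-0.16,0.03,0],[0,-0.33,0.05,0],[0,-0.5,0.1,0],[0,-0.67,0.1,0],[0,-0.84,0.1,0.034]],
])

```text
time: 32.4
eef_pos: [0.4778, 0.3285, 0.1046]
tcp_rot: [0.49, 0.509, -0.491, 0.509]
contact_force: [-0.2, 0.7, -2.0]
opening: 0.153
```

servo_tool([
  [[0,-0.16,0,0],[0,-0.33,0,0],[0,-0.5,0,0],[0,-0.67,0,0],[0,-0.84,0,0]],
])

```text
time: 32.9
eef_pos: [0.478, 0.2451, 0.1051]
tcp_rot: [0.491, 0.509, -0.491, 0.509]
contact_force: [-0.4, -0.1, -1.7]
opening: 0.151
```

servo_tool([
  [[0,-0.16,0,0],[0,-0.33,0,0],[0,-0.5,0,0],[0,-0.67,0,0],[0,-0.84,0,0]],
])

```text
time: 33.4
eef_pos: [0.478, 0.1613, 0.1052]
tcp_rot: [0.491, 0.509, -0.491, 0.509]
contact_force: [0.2, 0.4, -2.4]
opening: 0.152
```

servo_tool([
  [[0,-0.16,0,0],[0,-0.33,0,0],[0,-0.5,0,0],[0,-0.67,0,0],[0,-0.84,0,0]],
])

```text
time: 33.9
eef_pos: [0.4779, 0.0773, 0.1052]
tcp_rot: [0.491, 0.509, -0.491, 0.509]
contact_force: [0.9, 0.0, -3.2]
opening: 0.15
```

servo_tool([
  [[0,-0.16,0,0],[0.05,-0.33,0,0],[0.1,-0.5,0,0],[0.15,-0.67,0,0],[0.2,-0.84,0,0]],
])

```text
time: 34.4
eef_pos: [0.498, -0.0067, 0.1052]
tcp_rot: [0.491, 0.509, -0.491, 0.509]
contact_force: [0.7, 0.7, -1.9]
opening: 0.154
```

servo_tool([
  [[0.05,-0.16,0,0],[0.1,-0.33,0,0],[0.15,-0.5,-0.1,0],[0.2,-0.67,-0.2,0],[0.22,-0.84,-0.3,0]],
])

```text
time: 34.9
eef_pos: [0.5202, -0.0908, 0.0742]
tcp_rot: [0.491, 0.509, -0.491, 0.509]
contact_force: [0.3, 0.1, -3.2]
opening: 0.153
```

servo_tool([
  [[0,0,-0.1,0],[0,0,-0.2,0],[0,0,-0.3,0],[0,0,-0.4,0],[0,0,-0.4,0]],
])

```text
time: 35.4
eef_pos: [0.5186, -0.0884, 0.0331]
tcp_rot: [0.49, 0.51, -0.491, 0.508]
contact_force: [-0.7, -0.4, -2.4]
opening: 0.155
```

servo_tool([
  [[0,0,0,0],[0,0,0,0],[0,0,0,0],[0,0,0,0],[0,0,0,0]],
])

```text
time: 35.9
eef_pos: [0.5203, -0.0895, 0.0355]
tcp_rot: [0.491, 0.509, -0.491, 0.509]
contact_force: [0.4, 0.6, -2.4]
opening: 0.155
```

Run:
```python
from fit import *
p,a,s=tool(); print(p,a,s['time'],s['opening'],s['contact_force'])
f=p[:2]+.055*np.array([np.cos(a),np.sin(a)])
im=cap('side','side5'); print(fit('side',im,'narrow',np.array([*f,a]),z=p[2]-.0158),f)
```

```text
[ 0.52027662 -0.08947482  0.03545888] 0.03577202026597008 35.9 0.15527844704121843 [ 0.41100116  0.59986091 -2.42949472]
(array([ 0.5765, -0.0911,  0.0344]), np.float64(280.6)) [ 0.57524143 -0.08750778]
```

servo_tool([
  [[0,-0.005,-0.04,0],[0,-0.005,-0.085,0],[0.1,-0.002,-0.085,0],[0.2,0.002,-0.085,0],[0.3,0.006,-0.085,0]],
])

```text
time: 36.45
eef_pos: [0.5288, -0.0872, 0.0202]
tcp_rot: [0.476, 0.527, -0.503, 0.492]
contact_force: [-57.6, -9.8, 16.9]
opening: 0.154
```

servo_tool([
  [[0.02,0.001,0,0],[0.04,0.001,0,0],[0.06,0.002,0,0],[0.08,0.003,0,0],[0.1,0.004,0,0]],
])

```text
time: 36.95
eef_pos: [0.5303, -0.0864, 0.0161]
tcp_rot: [0.473, 0.532, -0.507, 0.486]
contact_force: [-68.5, -14.1, 23.2]
opening: 0.155
```

servo_tool([
  [[0.02,0.001,0,0],[0.04,0.001,0,0],[0.06,0.002,0,0],[0.08,0.003,0,0],[0.1,0.004,0,0]],
])

```text
time: 37.45
eef_pos: [0.5336, -0.0862, 0.0154]
tcp_rot: [0.467, 0.537, -0.511, 0.482]
contact_force: [-85.9, -15.8, 33.9]
opening: 0.155
```

servo_tool([
  [[-0.2,-0.008,0,0],[-0.4,-0.015,0.1,0],[-0.6,-0.022,0.2,0],[-0.6,-0.022,0.2,0],[-0.6,-0.022,0.2,0]],
])

```text
time: 37.95
eef_pos: [0.5111, -0.0905, 0.047]
tcp_rot: [0.491, 0.508, -0.491, 0.509]
contact_force: [-0.2, -0.3, -2.0]
opening: 0.152
```

Run:
```python
from fit import *
p,a,s=tool(); print(p,a,s['time'],s['opening'],s['contact_force'])
f=p[:2]+.055*np.array([np.cos(a),np.sin(a)])
im=cap('side','side6'); print(fit('side',im,'narrow',np.array([*f,a]),z=p[2]-.0158),f)
q=proj('side',[*f,.03])[0].astype(int); cv2.imwrite('pics/m6.png',cv2.resize(im[q[1]-70:q[1]+60,q[0]-80:q[0]+80],None,fx=4,fy=4,interpolation=2))
```

```text
[ 0.51108207 -0.09046616  0.04699013] 0.03539296062802497 37.95 0.15191930304149054 [-0.21821997 -0.32607765 -2.0396174 ]
(array([ 0.6155, -0.1075, -0.1341]), np.float64(288.3)) [ 0.56604763 -0.08851996]
```

View pics/m6.png

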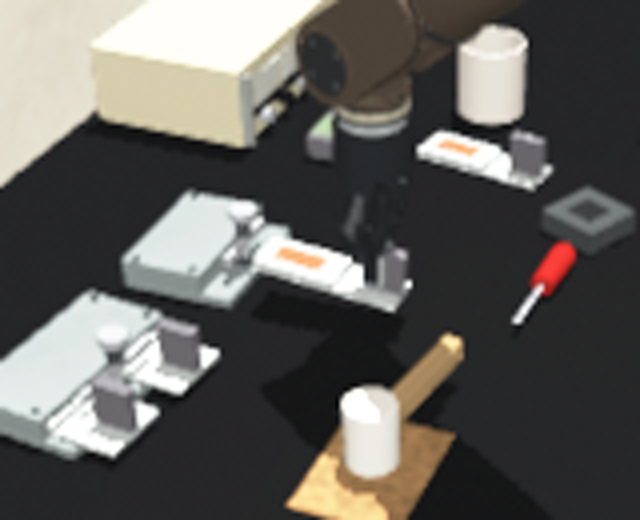

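servo_tool([
  [[0,0,-0.1,0],[0,0,-0.2,0],[0,0,-0.25,0],[0,0,-0.29,0],[0,0,-0.29,0]],
])

```text
time: 38.5
eef_pos: [0.5099, -0.0901, 0.017]
tcp_rot: [0.491, 0.509, -0.491, 0.509]
contact_force: [-1.0, -0.3, -1.4]
opening: 0.154
```

servo_tool([
  [[0,0,-0.01,0],[0,0,-0.01,0],[0,0,-0.01,0],[0,0,-0.01,0],[0,0,-0.01,0]],
], claw=0.6)

```text
time: 39.0
eef_pos: [0.5103, -0.0903, 0.0169]
tcp_rot: [0.491, 0.509, -0.491, 0.509]
contact_force: [0.0, -0.2, 0.7]
opening: 0.801
```

servo_tool([
  [[0,0,0.1,0],[0,0,0.3,0],[0,0,0.5,0],[0,0,0.75,0],[0,0,1,0]],
], claw=1)

```text
time: 39.5
eef_pos: [0.51, -0.0902, 0.1182]
tcp_rot: [0.491, 0.509, -0.491, 0.509]
contact_force: [-0.8, -0.3, 0.1]
opening: 1.0
```

Run:
```python
from fit import *
p,a,s=tool(); print(p,a,s['time'],s['opening'],s['contact_force'])
f=p[:2]+.05*np.array([np.cos(a),np.sin(a)])
im=cap('side','side7'); print(fit('side',im,'narrow',np.array([*f,a]),show='k'),f)
im=cap('top','top7'); print(fit('top',im,'narrow',np.array([.5216,-.4215,-.165])))
k=cv2.imread('pics/k.png'); cv2.imwrite('pics/k.png',cv2.resize(k,None,fx=.8,fy=.8))
```

```text
[ 0.5099858  -0.09016406  0.11818356] 0.03583583401527504 39.5 0.9995725361740913 [-0.75846538 -0.28816219  0.08454794]
(array([ 0.5599, -0.0913,  0.0179]), np.float64(231.9)) [ 0.5599537  -0.08837265]
(array([ 0.5216, -0.4215, -0.1661]), np.float64(15.9))
```

View pics/k.png

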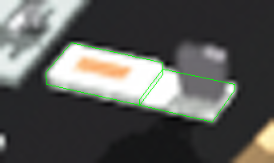

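servo_tool([
  [[-0.07,0,-0.2,0],[-0.07,0,-0.4,0],[-0.07,0,-0.6,0],[-0.07,0,-0.8,0],[-0.07,0,-1,0]],
])

```text
time: 40.1
eef_pos: [0.5024, -0.09, 0.0152]
tcp_rot: [0.491, 0.509, -0.491, 0.509]
contact_force: [-0.4, 0.0, -1.0]
opening: 1.001
```

servo_tool([
  [[0,0,-0.015,0],[0,0,-0.015,0],[0,0,-0.015,0],[0,0,-0.015,0],[0,0,-0.015,0]],
])

```text
time: 40.6
eef_pos: [0.5038, -0.0905, 0.0162]
tcp_rot: [0.491, 0.508, -0.491, 0.51]
contact_force: [-0.3, -0.2, 0.2]
opening: 0.999
```

servo_tool([
  [[0,0,0,0],[0,0,0,0],[0,0,0,0],[0,0,0,0],[0,0,0,0]],
], claw=-1, force=100)

```text
time: 41.1
eef_pos: [0.5031, -0.0903, 0.0152]
tcp_rot: [0.491, 0.509, -0.491, 0.509]
contact_force: [-6.2, 1.5, 9.3]
opening: 0.153
```

servo_tool([
  [[0,0,0,0],[0,0,0,0],[0,0,0,0],[0,0,0,0],[0,0,0,0]],
])

```text
time: 41.6
eef_pos: [0.5032, -0.0903, 0.0153]
tcp_rot: [0.491, 0.509, -0.491, 0.509]
contact_force: [0.8, -0.5, 1.6]
opening: 0.147
```

servo_tool([
  [[0,0,0.05,0],[0,0,0.1,0],[0,0,0.14,0],[0,0,0.14,0],[0,0,0.14,0]],
])

```text
time: 42.1
eef_pos: [0.503, -0.0901, 0.0292]
tcp_rot: [0.491, 0.509, -0.491, 0.509]
contact_force: [0.6, 0.2, -2.5]
opening: 0.15
```

Run:
```python
from fit import *
p,a,s=tool(); print(p,a,s['time'],s['opening'],s['contact_force'])
f=p[:2]+.055*np.array([np.cos(a),np.sin(a)])
im=cap('side','side8'); print(fit('side',im,'narrow',np.array([*f,a]),z=p[2]-.0158,show='k2'),f)
```

```text
[ 0.50299686 -0.09014269  0.02918544] 0.03586686499342277 42.1 0.1495300249831436 [ 0.55961609  0.18069666 -2.45627962]
(array([ 0.5595, -0.0915,  0.024 ]), np.float64(233.7)) [ 0.55796148 -0.08817043]
```

View pics/k2.png

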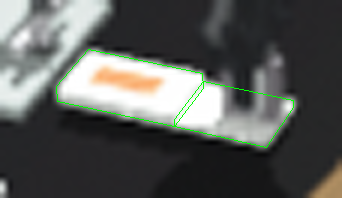

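servo_tool([
  [[0.08,0.001,0,0],[0.16,0.003,0,0],[0.24,0.006,0,0],[0.31,0.008,0,0],[0.35,0.009,0,0]],
])

```text
time: 42.65
eef_pos: [0.5391, -0.0893, 0.0292]
tcp_rot: [0.491, 0.509, -0.491, 0.509]
contact_force: [0.6, -0.3, -2.9]
opening: 0.152
```

servo_tool([
  [[0,0,-0.012,0],[0,0,-0.024,0],[0,0,-0.024,0],[0,0,-0.024,0],[0,0,-0.024,0]],
])

```text
time: 43.15
eef_pos: [0.5379, -0.0893, 0.0267]
tcp_rot: [0.491, 0.509, -0.491, 0.509]
contact_force: [-0.1, 0.1, -2.4]
opening: 0.15
```

servo_tool([
  [[0.02,0.001,0,0],[0.04,0.001,0,0],[0.06,0.002,0,0],[0.08,0.003,0,0],[0.1,0.004,0,0]],
])

```text
time: 43.65
eef_pos: [0.5483, -0.0889, 0.0267]
tcp_rot: [0.491, 0.509, -0.491, 0.509]
contact_force: [0.2, 0.6, -2.8]
opening: 0.152
```

servo_tool([
  [[0.02,0.001,0,0],[0.04,0.001,0,0],[0.06,0.002,0,0],[0.08,0.003,0,0],[0.1,0.004,0,0]],
])

```text
time: 44.15
eef_pos: [0.5582, -0.0885, 0.0267]
tcp_rot: [0.491, 0.509, -0.491, 0.509]
contact_force: [0.3, -0.5, -2.5]
opening: 0.15
```

servo_tool([
  [[0.01,0,0,0],[0.02,0.001,0,0],[0.03,0.001,0,0],[0.04,0.001,0,0],[0.05,0.002,0,0]],
])

```text
time: 44.65
eef_pos: [0.563, -0.0882, 0.0266]
tcp_rot: [0.491, 0.509, -0.491, 0.509]
contact_force: [0.2, 0.4, -2.6]
opening: 0.152
```

servo_tool([
  [[0.03,0.001,0,0],[0.06,0.002,0,0],[0.09,0.003,0,0],[0.12,0.004,0,0],[0.15,0.005,0,0]],
])

```text
time: 45.15
eef_pos: [0.5783, -0.0877, 0.0266]
tcp_rot: [0.491, 0.509, -0.491, 0.509]
contact_force: [-0.6, 0.7, -2.8]
opening: 0.15
```

servo_tool([
  [[0.05,0.002,0,0],[0.1,0.004,0,0],[0.15,0.005,0,0],[0.2,0.007,0,0],[0.25,0.009,0,0]],
])

```text
time: 45.65
eef_pos: [0.6035, -0.0868, 0.0267]
tcp_rot: [0.491, 0.509, -0.491, 0.509]
contact_force: [-0.9, 0.1, -2.5]
opening: 0.149
```

servo_tool([
  [[0.05,0.002,0,0],[0.1,0.004,0,0],[0.15,0.005,0,0],[0.2,0.007,0,0],[0.25,0.009,0,0]],
])

```text
time: 46.15
eef_pos: [0.6284, -0.0859, 0.0267]
tcp_rot: [0.491, 0.509, -0.491, 0.509]
contact_force: [-0.1, 1.7, -3.4]
opening: 0.15
```

servo_tool([
  [[0.01,0,0,0],[0.03,0.001,0,0],[0.05,0.002,0,0],[0.07,0.003,0,0],[0.08,0.003,0,0]],
])

```text
time: 46.65
eef_pos: [0.6362, -0.0857, 0.0267]
tcp_rot: [0.491, 0.509, -0.491, 0.509]
contact_force: [0.0, 0.3, -2.2]
opening: 0.153
```

servo_tool([
  [[0.01,0,0,0],[0.02,0.001,0,0],[0.03,0.001,0,0],[0.03,0.001,0,0],[0.03,0.001,0,0]],
])

```text
time: 47.15
eef_pos: [0.6384, -0.0857, 0.0266]
tcp_rot: [0.49, 0.509, -0.491, 0.508]
contact_force: [-5.0, -0.1, 0.6]
opening: 0.15
```

servo_tool([
  [[0.01,0,0,0],[0.02,0,0,0],[0.02,0,0,0],[0.02,0,0,0],[0.02,0,0,0]],
])

```text
time: 47.65
eef_pos: [0.6383, -0.0857, 0.0265]
tcp_rot: [0.489, 0.511, -0.492, 0.507]
contact_force: [-12.3, -0.9, 4.5]
opening: 0.148
```

servo_tool([
  [[-0.02,0,-0.01,0],[-0.02,0,-0.01,0],[-0.02,0,-0.01,0],[-0.02,0,-0.01,0],[-0.02,0,-0.01,0]],
], claw=0.4)

```text
time: 48.15
eef_pos: [0.6397, -0.0857, 0.0261]
tcp_rot: [0.491, 0.508, -0.491, 0.509]
contact_force: [0.1, 0.4, -0.1]
opening: 0.697
```

servo_tool([
  [[0,0,0.1,0],[0,0,0.3,0],[0,0,0.5,0],[0,0,0.75,0],[0,0,1,0]],
])

```text
time: 48.65
eef_pos: [0.6391, -0.0856, 0.1273]
tcp_rot: [0.491, 0.509, -0.491, 0.509]
contact_force: [0.7, 0.1, 0.1]
opening: 0.703
```

servo_tool([
  [[-0.1,0,0.05,0],[-0.3,0,0.1,0],[-0.5,-0.1,0.2,0],[-0.7,-0.2,0.2,0],[-0.9,-0.3,0.2,0]],
], claw=1)

```text
time: 49.15
eef_pos: [0.5474, -0.1156, 0.1453]
tcp_rot: [0.491, 0.509, -0.491, 0.509]
contact_force: [0.3, -0.3, 0.2]
opening: 1.002
```

```bash
python3 look.py c narR
```

```text
[ 0.5474 -0.1156  0.1453] 0.0362 49.15
top narR [ 0.511  -0.3905 -0.2964] 13.6
side narR [ 0.5135 -0.3923 -0.3163] 149.2
```

Run:
```python
from fit import *
im=cv2.imread('pics/topc.png')
for px in((568,352),(549,352),(568,333),(590,345),(535,352)):
    print(px,unproj('top',np.array(px)*.64,.025).round(3))
print(proj('top',[[.4755,-.320,.02],[.442,-.429,.02],[.4587,-.3747,.03]]))
cv2.imwrite('pics/m7.png',cv2.resize(im[140:280,300:480],None,fx=4,fy=4,interpolation=2))
```

```text
(568, 352) [[ 0.366 -0.327  0.025]]
(549, 352) [[ 0.367 -0.289  0.025]]
(568, 333) [[ 0.405 -0.33   0.025]]
(590, 345) [[ 0.38  -0.372  0.025]]
(535, 352) [[ 0.367 -0.261  0.025]]
[[358.77083106 191.57086271]
 [393.72810982 201.3056321 ]
 [377.15531501 195.94968407]]
```

View pics/m7.png

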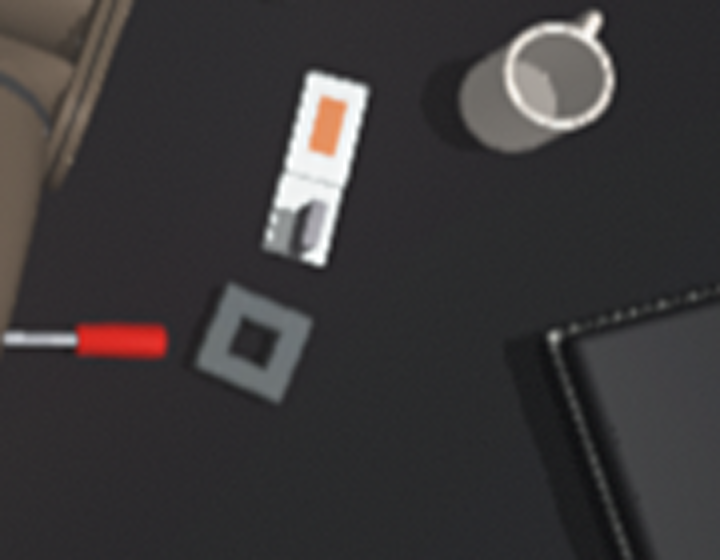

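servo_tool([
  [[-0.06,-0.17,0,-0.02],[-0.12,-0.34,0,-0.04],[-0.18,-0.51,0,-0.06],[-0.24,-0.68,0,-0.08],[-0.29,-0.86,0,-0.1]],
])

```text
time: 49.75
eef_pos: [0.5199, -0.2017, 0.1452]
tcp_rot: [0.53, 0.469, -0.53, 0.468]
contact_force: [-0.2, -0.4, 0.0]
opening: 1.002
```

servo_tool([
  [[-0.06,-0.17,0,-0.02],[-0.12,-0.34,0,-0.04],[-0.18,-0.51,0,-0.06],[-0.24,-0.68,0,-0.08],[-0.29,-0.86,0,-0.114]],
])

```text
time: 50.25
eef_pos: [0.4909, -0.2877, 0.1451]
tcp_rot: [0.57, 0.419, -0.569, 0.419]
contact_force: [-0.4, 0.5, 0.7]
opening: 1.001
```

servo_tool([
  [[-0.06,-0.17,0,0],[-0.12,-0.34,0,0],[-0.18,-0.51,-0.1,0],[-0.24,-0.68,-0.2,0],[-0.29,-0.87,-0.3,0]],
])

```text
time: 50.75
eef_pos: [0.4612, -0.3755, 0.1142]
tcp_rot: [-0.569, -0.42, 0.569, -0.419]
contact_force: [-0.1, 0.8, -0.2]
opening: 1.0
```

servo_tool([
  [[0,0,-0.1,0],[0,0,-0.2,0],[0,0,-0.3,0],[0,0,-0.4,0],[0,0,-0.5,0]],
])

```text
time: 51.25
eef_pos: [0.4623, -0.3739, 0.0649]
tcp_rot: [0.569, 0.42, -0.569, 0.42]
contact_force: [1.3, -0.0, -0.2]
opening: 1.004
```

servo_tool([
  [[0,0,-0.13,0],[0,0,-0.26,0],[0,0,-0.39,0],[0,0,-0.5,0],[0,0,-0.5,0]],
])

```text
time: 51.75
eef_pos: [0.461, -0.3734, 0.0133]
tcp_rot: [-0.569, -0.421, 0.569, -0.418]
contact_force: [0.8, 0.7, -0.2]
opening: 0.999
```

servo_tool([
  [[0,0,0,0],[0,0,0,0],[0,0,0,0],[0,0,0,0],[0,0,0,0]],
], claw=-1)

```text
time: 52.25
eef_pos: [0.4624, -0.3747, 0.0164]
tcp_rot: [0.569, 0.419, -0.569, 0.42]
contact_force: [-1.8, 5.1, 8.4]
opening: 0.152
```

servo_tool([
  [[0,0,0,0],[0,0,0,0],[0,0,0,0],[0,0,0,0],[0,0,0,0]],
])

```text
time: 52.75
eef_pos: [0.4624, -0.3749, 0.0164]
tcp_rot: [0.569, 0.419, -0.569, 0.42]
contact_force: [0.2, 0.7, 5.2]
opening: 0.147
```

servo_tool([
  [[0,0,0.1,0],[0,0,0.2,0],[0,0,0.4,0],[0,0,0.6,0],[0,0,0.8,0]],
])

```text
time: 53.25
eef_pos: [0.4616, -0.3742, 0.0962]
tcp_rot: [-0.569, -0.42, 0.569, -0.419]
contact_force: [0.1, 0.9, -3.2]
opening: 0.15
```

Run:
```python
from fit import *
p,a,s=tool(); print(p,a,s['time'],s['opening'],s['contact_force'])
f=p[:2]+.055*np.array([np.cos(a),np.sin(a)])
im=cap('side','side9'); print(fit('side',im,'narrow',np.array([*f,a]),z=p[2]-.0155),f)
```

```text
[ 0.46157952 -0.37418195  0.09624258] -0.3003372754771605 53.25 0.1501558213462491 [ 0.0741115   0.8676114  -3.21878964]
(array([ 0.5126, -0.3913, -0.3221]), np.float64(121.9)) [ 0.51411754 -0.39045328]
```

servo_tool([
  [[0.03,0.14,0,0.02],[0.06,0.28,0,0.04],[0.09,0.42,0,0.06],[0.12,0.56,0,0.09],[0.14,0.68,0,0.11]],
])

```text
time: 53.8
eef_pos: [0.476, -0.3044, 0.0947]
tcp_rot: [-0.53, -0.469, 0.53, -0.468]
contact_force: [0.3, 0.7, -2.7]
opening: 0.151
```

servo_tool([
  [[0.03,0.14,0,0.02],[0.06,0.28,0,0.04],[0.09,0.42,0,0.06],[0.12,0.56,0,0.09],[0.14,0.68,0,0.104]],
])

```text
time: 54.3
eef_pos: [0.4903, -0.2373, 0.0958]
tcp_rot: [0.49, 0.51, -0.49, 0.51]
contact_force: [0.0, -0.1, -2.1]
opening: 0.153
```

servo_tool([
  [[0.03,0.14,0,0],[0.06,0.28,-0.1,0],[0.09,0.42,-0.2,0],[0.12,0.56,-0.3,0],[0.15,0.68,-0.4,0]],
])

```text
time: 54.8
eef_pos: [0.5047, -0.169, 0.0542]
tcp_rot: [0.491, 0.509, -0.491, 0.508]
contact_force: [0.2, 0.3, -2.0]
opening: 0.151
```

servo_tool([
  [[0,0,-0.1,0],[0,0,-0.2,0],[0,0,-0.24,0],[0,0,-0.24,0],[0,0,-0.24,0]],
])

```text
time: 55.3
eef_pos: [0.5053, -0.1712, 0.0319]
tcp_rot: [0.491, 0.508, -0.491, 0.509]
contact_force: [0.7, -0.5, -1.0]
opening: 0.151
```

servo_tool([
  [[0,0,0,0],[0,0,0,0],[0,0,0,0],[0,0,0,0],[0,0,0,0]],
])

```text
time: 55.8
eef_pos: [0.5051, -0.1706, 0.0319]
tcp_rot: [0.491, 0.509, -0.491, 0.509]
contact_force: [-0.3, 0.4, -2.2]
opening: 0.151
```

Run:
```python
from fit import *
p,a,s=tool(); print(p,a,s['time'],s['contact_force'])
print(-.1697+(p[0]-.5228)*.0365)
```

```text
[ 0.50512403 -0.1706319   0.0318758 ] 0.03578521410728377 55.8 [-0.33325844  0.41922678 -2.24202622]
-0.17034517303253116
```

servo_tool([
  [[0.08,0.005,0,0],[0.16,0.008,0,0],[0.24,0.011,0,0],[0.31,0.013,0,0],[0.36,0.016,0,0]],
])

```text
time: 56.3
eef_pos: [0.542, -0.169, 0.0317]
tcp_rot: [0.491, 0.509, -0.491, 0.509]
contact_force: [0.7, -1.0, -1.8]
opening: 0.149
```

servo_tool([
  [[0,0,-0.02,0],[0,0,-0.042,0],[0,0,-0.042,0],[0,0,-0.042,0],[0,0,-0.042,0]],
])

```text
time: 56.8
eef_pos: [0.5409, -0.169, 0.0275]
tcp_rot: [0.491, 0.509, -0.491, 0.509]
contact_force: [-0.4, -0.2, -2.6]
opening: 0.15
```

servo_tool([
  [[0.02,0.001,0,0],[0.04,0.001,0,0],[0.06,0.002,0,0],[0.08,0.003,0,0],[0.1,0.004,0,0]],
])

```text
time: 57.3
eef_pos: [0.5513, -0.1686, 0.0275]
tcp_rot: [0.491, 0.509, -0.491, 0.509]
contact_force: [0.2, -0.6, -2.1]
opening: 0.148
```

servo_tool([
  [[0.02,0.001,0,0],[0.04,0.001,0,0],[0.06,0.002,0,0],[0.08,0.003,0,0],[0.1,0.004,0,0]],
])

```text
time: 57.8
eef_pos: [0.5612, -0.1682, 0.0275]
tcp_rot: [0.491, 0.509, -0.491, 0.509]
contact_force: [0.6, 0.2, -2.3]
opening: 0.146
```

servo_tool([
  [[0.02,0.001,0,0],[0.04,0.001,0,0],[0.06,0.002,0,0],[0.08,0.003,0,0],[0.1,0.004,0,0]],
])

```text
time: 58.3
eef_pos: [0.5712, -0.1678, 0.0275]
tcp_rot: [0.491, 0.509, -0.491, 0.509]
contact_force: [-0.6, -0.5, -2.7]
opening: 0.155
```

servo_tool([
  [[0.02,0.001,0,0],[0.04,0.001,0,0],[0.06,0.002,0,0],[0.08,0.003,0,0],[0.1,0.004,0,0]],
])

```text
time: 58.8
eef_pos: [0.5812, -0.1674, 0.0275]
tcp_rot: [0.491, 0.509, -0.491, 0.509]
contact_force: [0.7, 0.4, -2.2]
opening: 0.151
```

servo_tool([
  [[0.05,0.002,0,0],[0.1,0.004,0,0],[0.15,0.005,0,0],[0.2,0.007,0,0],[0.25,0.009,0,0]],
])

```text
time: 59.3
eef_pos: [0.6066, -0.1665, 0.0275]
tcp_rot: [0.491, 0.509, -0.491, 0.509]
contact_force: [-0.4, -0.2, -2.4]
opening: 0.15
```

servo_tool([
  [[0.05,0.002,0,0],[0.1,0.004,0,0],[0.15,0.005,0,0],[0.2,0.007,0,0],[0.25,0.009,0,0]],
])

```text
time: 59.8
eef_pos: [0.6315, -0.1656, 0.0275]
tcp_rot: [0.491, 0.509, -0.491, 0.509]
contact_force: [0.2, 0.6, -2.6]
opening: 0.15
```

servo_tool([
  [[0.02,0.001,0,0],[0.04,0.001,0,0],[0.06,0.002,0,0],[0.08,0.003,0,0],[0.08,0.003,0,0]],
])

```text
time: 60.3
eef_pos: [0.6393, -0.1653, 0.0276]
tcp_rot: [0.491, 0.509, -0.491, 0.509]
contact_force: [-0.1, -0.2, -2.0]
opening: 0.146
```

servo_tool([
  [[0.01,0,0,0],[0.02,0.001,0,0],[0.03,0.001,0,0],[0.03,0.001,0,0],[0.03,0.001,0,0]],
])

```text
time: 60.8
eef_pos: [0.6421, -0.1652, 0.0275]
tcp_rot: [0.491, 0.509, -0.491, 0.509]
contact_force: [0.3, -0.8, -1.3]
opening: 0.15
```

servo_tool([
  [[0.01,0,0,0],[0.02,0.001,0,0],[0.02,0.001,0,0],[0.02,0.001,0,0],[0.02,0.001,0,0]],
])

```text
time: 61.3
eef_pos: [0.6441, -0.1651, 0.0275]
tcp_rot: [0.491, 0.509, -0.491, 0.509]
contact_force: [-0.7, -0.2, -2.0]
opening: 0.152
```

servo_tool([
  [[0.01,0,0,0],[0.02,0.001,0,0],[0.02,0.001,0,0],[0.02,0.001,0,0],[0.02,0.001,0,0]],
])

```text
time: 61.8
eef_pos: [0.6447, -0.1648, 0.0271]
tcp_rot: [0.49, 0.51, -0.492, 0.508]
contact_force: [-6.3, 0.0, 0.1]
opening: 0.147
```

servo_tool([
  [[-0.02,0,-0.01,0],[-0.02,0,-0.01,0],[-0.02,0,-0.01,0],[-0.02,0,-0.01,0],[-0.02,0,-0.01,0]],
], claw=0.4)

```text
time: 62.3
eef_pos: [0.6445, -0.1651, 0.0269]
tcp_rot: [0.491, 0.509, -0.491, 0.509]
contact_force: [0.8, -0.2, -0.3]
opening: 0.702
```

servo_tool([
  [[0,0,0.1,0],[0,0,0.3,0],[0,0,0.5,0],[0,0,0.75,0],[0,0,1,0]],
])

```text
time: 62.8
eef_pos: [0.6441, -0.165, 0.1281]
tcp_rot: [0.491, 0.509, -0.491, 0.509]
contact_force: [-0.7, -0.8, 0.4]
opening: 0.698
```

servo_tool([
  [[-0.1,-0.1,0.05,0],[-0.3,-0.3,0.1,0],[-0.5,-0.5,0.2,0],[-0.7,-0.7,0.2,0],[-0.9,-0.9,0.2,0]],
], claw=1)

```text
time: 63.3
eef_pos: [0.5524, -0.2561, 0.1463]
tcp_rot: [0.491, 0.509, -0.491, 0.509]
contact_force: [0.6, -0.1, -0.9]
opening: 1.004
```

servo_tool([
  [[0,-0.2,0,0],[0,-0.4,0,0],[0,-0.6,0,0],[0,-0.8,0,0],[0,-1,0,0]],
])

```text
time: 63.8
eef_pos: [0.5545, -0.3567, 0.1463]
tcp_rot: [0.491, 0.509, -0.491, 0.509]
contact_force: [0.0, 0.0, -0.2]
opening: 0.998
```

Run:
```python
from fit import *
for c in('top','side'):
    im=cap(c,c+'d')
    for q in('mallet','mat','pin_wide','pin_narrow'): print(c,q,[(np.round(d['at'],3).tolist(),round(d['p'],2)) for d in recognise(c,q)][:4])
a=cv2.imread('pics/topd.png')[80:240,170:370];b=cv2.imread('pics/sided.png')[130:290,130:330]
cv2.imwrite('pics/m8.png',cv2.resize(np.vstack([a,b]),None,fx=3,fy=3,interpolation=2)[:960])
cv2.imwrite('pics/m8.png',cv2.resize(np.hstack([a,b]),None,fx=2,fy=2,interpolation=2))
# thin plate front-corner check: overlay predicted home plates
```

```text
top mallet [([0.284, 0.442, 0.039], 0.97), ([0.176, 0.275, 0.045], 0.78), ([0.416, 0.077, 0.048], 0.77)]
top mat [([0.414, 0.134, 0.006], 0.6)]
top pin_wide [([0.678, 0.114, 0.04], 0.71), ([0.659, 0.164, 0.017], 0.41)]
top pin_narrow []
side mallet [([0.282, 0.45, 0.043], 0.76), ([0.148, 0.286, 0.038], 0.76), ([0.41, 0.115, 0.048], 0.65)]
side mat [([0.728, 0.124, 0.034], 0.26)]
side pin_wide [([0.674, 0.118, 0.04], 0.45)]
side pin_narrow []
```

View pics/m8.png

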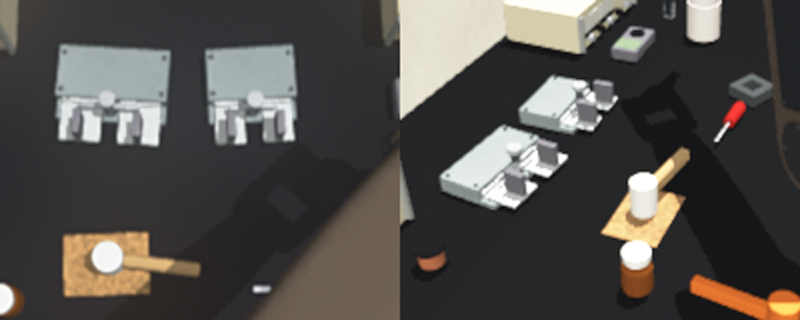

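Run:
```python
from fit import *
im=cv2.imread('pics/topd.png'); hsv=cv2.cvtColor(im,cv2.COLOR_BGR2HSV)
u0,v0=195,190; cr=hsv[v0:240,u0:285].astype(int)
w=((cr[...,1]<40)&(cr[...,2]>150)).astype(np.uint8)
def big(m):
    n,l,s,c=cv2.connectedComponentsWithStats(m.astype(np.uint8)); i=1+np.argmax(s[1:,4]); return np.argwhere(l==i)[:,::-1]+[u0,v0],s[i]
p,s=big(w); (cx,cy),r=cv2.minEnclosingCircle(p.astype(np.float32)); print('disc',cx,cy,r,p.mean(0)); print('head',unproj('top',[[cx,cy],p.mean(0)],.068).round(4))
# handle: tan, in crop region right of head, bright
for k in range(222,276,6):
    col=im[195:228,k].astype(float).max(1); print(k,col.astype(int).tolist()[4:])
```

```text
disc 223.5869598388672 208.5869598388672 8.392244338989258 [223.3627451  208.38235294]
head [[0.4213 0.1113 0.068 ]
 [0.4219 0.112  0.068 ]]
222 [221, 226, 240, 247, 245, 245, 245, 245, 245, 245, 245, 245, 245, 245, 246, 249, 237, 157, 164, 204, 205, 200, 202, 198, 197, 206, 216, 205, 155]
228 [217, 216, 214, 227, 249, 249, 247, 246, 246, 245, 246, 246, 248, 249, 237, 183, 147, 164, 199, 215, 215, 217, 218, 220, 220, 213, 202, 178, 117]
234 [217, 216, 219, 217, 210, 205, 199, 190, 194, 217, 224, 222, 220, 204, 161, 140, 181, 216, 217, 206, 194, 193, 209, 218, 215, 207, 199, 164, 94]
240 [202, 210, 214, 215, 213, 209, 213, 213, 197, 196, 220, 224, 221, 218, 185, 144, 173, 215, 213, 194, 184, 186, 196, 195, 171, 137, 120, 102, 61]
246 [49, 50, 50, 49, 50, 49, 49, 47, 60, 123, 194, 225, 224, 221, 215, 177, 107, 51, 39, 42, 42, 42, 42, 42, 44, 43, 44, 44, 45]
252 [53, 52, 51, 52, 53, 52, 52, 50, 47, 78, 155, 217, 227, 223, 222, 211, 164, 94, 48, 43, 45, 45, 45, 44, 46, 45, 45, 44, 44]
258 [50, 50, 51, 51, 51, 51, 50, 50, 47, 45, 57, 98, 132, 139, 137, 138, 132, 109, 71, 44, 41, 43, 43, 43, 43, 43, 42, 43, 43]
264 [49, 49, 49, 49, 45, 41, 42, 42, 42, 40, 44, 72, 113, 137, 141, 138, 136, 126, 100, 60, 39, 42, 42, 42, 41, 42, 42, 40, 41]
270 [42, 39, 41, 41, 40, 41, 41, 41, 41, 39, 40, 39, 48, 62, 70, 68, 62, 53, 47, 43, 39, 40, 40, 39, 40, 40, 40, 39, 39]
```

Run:
```python
from fit import *
from scipy.optimize import minimize
im=cv2.imread('pics/topd.png').astype(np.float32)
h=unproj('top',[[246,211.7],[252,212.4],[258,213.3],[264,214.0]],.045); print(h.round(4))
d=h[-1]-h[0]; a=np.arctan2(d[1],d[0]); print('handle dir',a, 'x axis dir',a+np.pi)
head=np.array([.4217,.1115])
# silhouette fit of mallet by both end & head: check reprojection
ax=a+np.pi
for xl in(-.024,-.05,-.145): print(xl,(head+xl*np.array([np.cos(ax),np.sin(ax)])).round(4))
print(h[0,:2]-head, np.arctan2(*(h.mean(0)[:2]-head)[::-1]))
p,b,s=tool();print(p,b,np.array(s['qpos']).round(3))
im2=cv2.imread('pics/sided.png')
# mat corners top
print(unproj('top',np.array([[170+63/2,80+235/2],[170+148/2,80+232/2],[170+150/2,80+293/2],[170+65/2,80+297/2]]),.004).round(3))
```

```text
[[ 0.4131  0.043   0.045 ]
 [ 0.4106  0.024   0.045 ]
 [ 0.4075  0.0051  0.045 ]
 [ 0.4049 -0.0137  0.045 ]]
handle dir -1.7138929111065835 x axis dir 1.4276997424832096
-0.024 [0.4183 0.0877]
-0.05 [0.4146 0.062 ]
-0.145 [ 0.401 -0.032]
[-0.00857893 -0.06850812] -1.7008060775929994
[ 0.55424527 -0.35421237  0.1465646 ] 0.03683933410219511 [-0.723  0.326  1.689  0.     1.128  0.811]
[[0.467 0.192 0.004]
 [0.47  0.052 0.004]
 [0.37  0.049 0.004]
 [0.365 0.188 0.004]]
```

servo_tool([
  [[-0.06,0.17,0,0.04],[-0.12,0.34,0,0.08],[-0.18,0.51,0,0.12],[-0.24,0.68,0,0.15],[-0.28,0.85,0,0.18]],
])

```text
time: 64.8
eef_pos: [0.5258, -0.2688, 0.1467]
tcp_rot: [0.414, 0.574, -0.414, 0.574]
contact_force: [0.1, -0.3, 0.1]
opening: 0.999
```

servo_tool([
  [[-0.06,0.17,0,0.04],[-0.12,0.34,0,0.08],[-0.18,0.51,0,0.12],[-0.24,0.68,0,0.15],[-0.28,0.85,0,0.18]],
])

```text
time: 65.3
eef_pos: [0.4976, -0.1837, 0.1466]
tcp_rot: [0.329, 0.626, -0.329, 0.626]
contact_force: [-0.1, 0.1, -0.2]
opening: 1.001
```

servo_tool([
  [[-0.06,0.17,0,0.04],[-0.12,0.34,0,0.08],[-0.18,0.51,0,0.12],[-0.24,0.68,0,0.15],[-0.28,0.85,0,0.18]],
])

```text
time: 65.8
eef_pos: [0.4696, -0.0987, 0.1465]
tcp_rot: [0.237, 0.666, -0.237, 0.666]
contact_force: [-0.1, -0.8, -0.4]
opening: 0.997
```

servo_tool([
  [[-0.06,0.17,0,0.04],[-0.12,0.34,0,0.08],[-0.18,0.51,0,0.12],[-0.24,0.68,0,0.15],[-0.28,0.85,0,0.18]],
])

```text
time: 66.3
eef_pos: [0.4415, -0.0137, 0.1465]
tcp_rot: [0.141, 0.693, -0.141, 0.693]
contact_force: [-0.0, 0.5, -0.1]
opening: 1.0
```

servo_tool([
  [[-0.06,0.17,0,0.04],[-0.12,0.34,0,0.08],[-0.18,0.51,0,0.12],[-0.24,0.68,0,0.15],[-0.26,0.84,0,0.167]],
])

```text
time: 66.8
eef_pos: [0.4153, 0.0703, 0.1465]
tcp_rot: [0.049, 0.705, -0.049, 0.705]
contact_force: [0.5, -0.4, 0.1]
opening: 1.0
```

servo_tool([
  [[0,0,0,0],[0,0,-0.1,0],[0,0,-0.2,0],[0,0,-0.3,0],[0,0,-0.4,0]],
])

```text
time: 67.3
eef_pos: [0.4157, 0.0686, 0.1051]
tcp_rot: [0.05, 0.706, -0.05, 0.705]
contact_force: [-0.6, 0.6, -1.2]
opening: 1.0
```

Run:
```python
from fit import *
p,a,s=tool(); print(p,a,s['time'],s['contact_force'])
```

```text
[0.4156778  0.0685642  0.10509119] 1.4281327643150266 67.3 [-0.60177612  0.56684134 -1.21727183]
```

servo_tool([
  [[0,0,-0.17,0],[0,0,-0.34,0],[0,0,-0.51,0],[0,0,-0.68,0],[0,0,-0.85,0]],
])

```text
time: 67.8
eef_pos: [0.4157, 0.0687, 0.02]
tcp_rot: [0.05, 0.706, -0.05, 0.705]
contact_force: [0.9, -0.5, 0.2]
opening: 0.996
```

servo_tool([
  [[0,0,0,0],[0,0,0,0],[0,0,0,0],[0,0,0,0],[0,0,0,0]],
])

```text
time: 68.3
eef_pos: [0.4167, 0.069, 0.0223]
tcp_rot: [0.05, 0.705, -0.05, 0.706]
contact_force: [-0.1, -0.9, 0.1]
opening: 1.0
```

servo_tool([
  [[0,0,0,0],[0,0,0,0],[0,0,0,0],[0,0,0,0],[0,0,0,0]],
], claw=-1, force=120)

```text
time: 68.8
eef_pos: [0.4169, 0.0689, 0.0221]
tcp_rot: [0.05, 0.705, -0.05, 0.706]
contact_force: [-0.2, 0.5, 2.3]
opening: 0.21
```

servo_tool([
  [[0,0,0,0],[0,0,0,0],[0,0,0,0],[0,0,0,0],[0,0,0,0]],
])

```text
time: 69.3
eef_pos: [0.4169, 0.0689, 0.0221]
tcp_rot: [0.05, 0.705, -0.05, 0.706]
contact_force: [0.7, -1.0, 5.3]
opening: 0.212
```

servo_tool([
  [[0,0,0.05,0],[0,0,0.15,0],[0,0,0.35,0],[0,0,0.6,0],[0,0,0.8,0]],
])

```text
time: 69.8
eef_pos: [0.4147, 0.0691, 0.1018]
tcp_rot: [0.05, 0.706, -0.05, 0.704]
contact_force: [-0.1, -0.1, -3.2]
opening: 0.213
```

servo_tool([
  [[0,0,0.15,0],[0,0,0.3,0],[0,0,0.4,0],[0,0,0.4,0],[0,0,0.4,0]],
])

```text
time: 70.3
eef_pos: [0.4153, 0.069, 0.1408]
tcp_rot: [0.05, 0.706, -0.05, 0.705]
contact_force: [1.4, 0.9, -4.0]
opening: 0.208
```

Run:
```python
from fit import *
p,a,s=tool(); print(p,a,s['time'],s['contact_force'],s['wrist_torque'])
im=cap('side','sidee'); q=proj('side',[[*p]])[0].astype(int)
cv2.imwrite('pics/m9.png',cv2.resize(im[q[1]-60:q[1]+90,q[0]-100:q[0]+100],None,fx=3,fy=3,interpolation=2))
```

```text
[0.41527721 0.06904521 0.14075385] 1.4292253734033715 70.3 [ 1.43514979  0.87223436 -3.98638543] [-0.14930916  0.01629824  0.03599254]
```

View pics/m9.png

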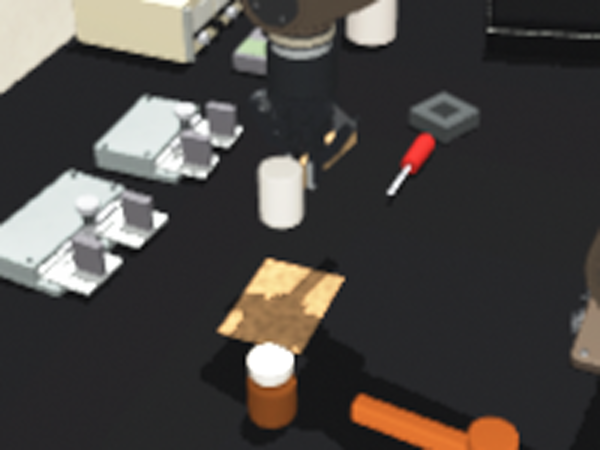

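servo_tool([
  [[0.15,0,0,0],[0.33,0,0,0],[0.51,0,0,0],[0.69,0.01,0,0],[0.86,0.01,0,0]],
])

```text
time: 70.85
eef_pos: [0.5019, 0.0701, 0.1398]
tcp_rot: [0.05, 0.706, -0.05, 0.704]
contact_force: [0.2, -0.5, -3.5]
opening: 0.209
```

servo_tool([
  [[0.17,0,0,0],[0.34,0,0,0],[0.51,0,0,0],[0.69,0.01,0,0],[0.86,0.01,0,0]],
])

```text
time: 71.35
eef_pos: [0.5878, 0.0711, 0.1394]
tcp_rot: [0.05, 0.707, -0.05, 0.704]
contact_force: [-0.8, 0.0, -3.7]
opening: 0.211
```

servo_tool([
  [[0.17,0,0,0],[0.34,0,0,0],[0.51,0,0,0],[0.69,0.01,0,0],[0.85,0.01,0,0]],
])

```text
time: 71.85
eef_pos: [0.6728, 0.0721, 0.139]
tcp_rot: [0.05, 0.707, -0.05, 0.704]
contact_force: [-0.3, -0.3, -3.5]
opening: 0.212
```

servo_tool([
  [[0,0,-0.1,0],[0,0,-0.2,0],[0,0,-0.3,0],[0,0,-0.4,0],[0,0,-0.4,0]],
])

```text
time: 72.35
eef_pos: [0.6707, 0.0721, 0.0983]
tcp_rot: [0.05, 0.707, -0.05, 0.703]
contact_force: [-0.3, -0.4, -3.9]
opening: 0.21
```

Run:
```python
from fit import *
p,a,s=tool(); print(p,a,s['time'],s['contact_force'])
im=cap('side','sidef'); q=proj('side',[[*p]])[0].astype(int)
cv2.imwrite('pics/m10.png',cv2.resize(im[q[1]-60:q[1]+60,q[0]-70:q[0]+70],None,fx=5,fy=5,interpolation=2))
```

```text
[0.67070004 0.07211918 0.09829633] 1.429262785681445 72.35 [-0.266723   -0.43422601 -3.86498153]
```

View pics/m10.png

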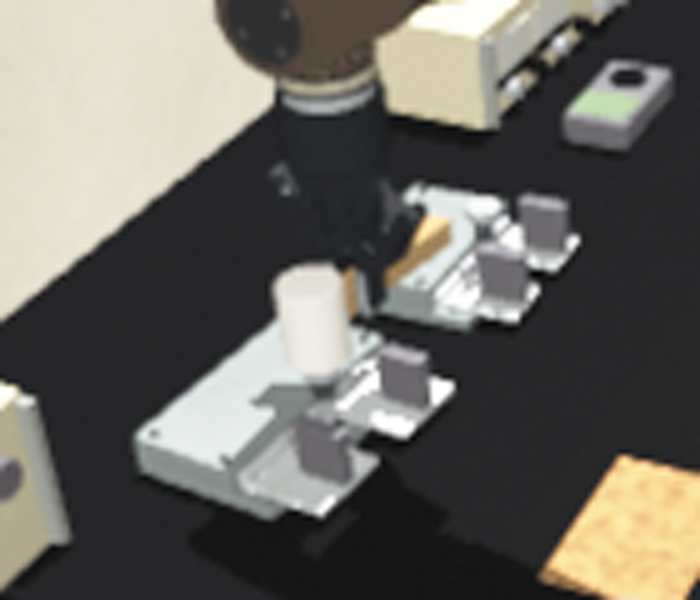

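servo_tool([
  [[0,0,-0.02,0],[0,0,-0.04,0],[0,0,-0.06,0],[0,0,-0.08,0],[0,0,-0.1,0]],
])

```text
time: 72.9
eef_pos: [0.6732, 0.0719, 0.0917]
tcp_rot: [0.05, 0.705, -0.05, 0.705]
contact_force: [-0.9, -1.0, -1.0]
opening: 0.213
```

servo_tool([
  [[0,0,-0.02,0],[0,0,-0.04,0],[0,0,-0.06,0],[0,0,-0.08,0],[0,0,-0.08,0]],
])

```text
time: 73.4
eef_pos: [0.6732, 0.0719, 0.0835]
tcp_rot: [0.05, 0.705, -0.05, 0.706]
contact_force: [-2.5, -0.6, -0.0]
opening: 0.212
```

servo_tool([
  [[0,0,-0.01,0],[0,0,-0.02,0],[0,0,-0.02,0],[0,0,-0.02,0],[0,0,-0.02,0]],
])

```text
time: 73.9
eef_pos: [0.6732, 0.0719, 0.0816]
tcp_rot: [0.05, 0.705, -0.05, 0.705]
contact_force: [-1.3, -0.8, -0.7]
opening: 0.208
```

servo_tool([
  [[0,0,-0.01,0],[0,0,-0.02,0],[0,0,-0.02,0],[0,0,-0.02,0],[0,0,-0.02,0]],
])

```text
time: 74.4
eef_pos: [0.6733, 0.0718, 0.0801]
tcp_rot: [0.05, 0.705, -0.05, 0.706]
contact_force: [-3.4, -2.6, 4.2]
opening: 0.209
```

servo_tool([
  [[0,0,-0.01,0],[0,0,-0.02,0],[0,0,-0.02,0],[0,0,-0.02,0],[0,0,-0.02,0]],
])

```text
time: 74.9
eef_pos: [0.6734, 0.0717, 0.0799]
tcp_rot: [0.05, 0.705, -0.05, 0.705]
contact_force: [-6.6, -3.6, 10.9]
opening: 0.209
```

servo_tool([
  [[0,0,0.1,0],[0,0,0.25,0],[0,0,0.4,0],[0,0,0.55,0],[0,0,0.62,0]],
])

```text
time: 75.4
eef_pos: [0.6743, 0.0722, 0.1423]
tcp_rot: [0.05, 0.704, -0.05, 0.707]
contact_force: [-0.0, -0.1, -2.7]
opening: 0.211
```

servo_tool([
  [[0,-0.15,0,0],[0,-0.3,0,0],[-0.01,-0.48,0,0],[-0.02,-0.64,0,0],[-0.02,-0.79,0,0]],
])

```text
time: 75.9
eef_pos: [0.6705, -0.0091, 0.1387]
tcp_rot: [0.051, 0.706, -0.051, 0.705]
contact_force: [0.6, -0.4, -4.0]
opening: 0.211
```

servo_tool([
  [[0,-0.15,0,0],[0,-0.3,0,0],[-0.01,-0.48,0,0],[-0.02,-0.64,0,0],[-0.02,-0.8,0,0]],
])

```text
time: 76.4
eef_pos: [0.6689, -0.0884, 0.1395]
tcp_rot: [0.05, 0.705, -0.05, 0.705]
contact_force: [0.3, 0.0, -4.9]
opening: 0.212
```

servo_tool([
  [[0,-0.15,0,0],[0,-0.3,0,0],[-0.01,-0.48,0,0],[-0.02,-0.64,0,0],[-0.02,-0.8,0,0]],
])

```text
time: 76.9
eef_pos: [0.6669, -0.1684, 0.1395]
tcp_rot: [0.05, 0.705, -0.05, 0.705]
contact_force: [-0.4, 0.6, -4.5]
opening: 0.21
```

servo_tool([
  [[0,0,-0.1,0],[0,0,-0.2,0],[0,0,-0.3,0],[0,0,-0.4,0],[0,0,-0.4,0]],
])

```text
time: 77.4
eef_pos: [0.6654, -0.1656, 0.0962]
tcp_rot: [0.05, 0.707, -0.049, 0.704]
contact_force: [0.0, 0.9, -4.8]
opening: 0.208
```

Run:
```python
from fit import *
p,a,s=tool(); print(p,a,s['time'],s['contact_force'])
im=cap('side','sideg'); q=proj('side',[[*p]])[0].astype(int)
cv2.imwrite('pics/m11.png',cv2.resize(im[q[1]-50:q[1]+90,q[0]-80:q[0]+60],None,fx=4,fy=4,interpolation=2))
```

```text
[ 0.66541901 -0.16561043  0.09622193] 1.4300232104132118 77.4 [ 0.04924272  0.9458361  -4.75832139]
```

View pics/m11.png

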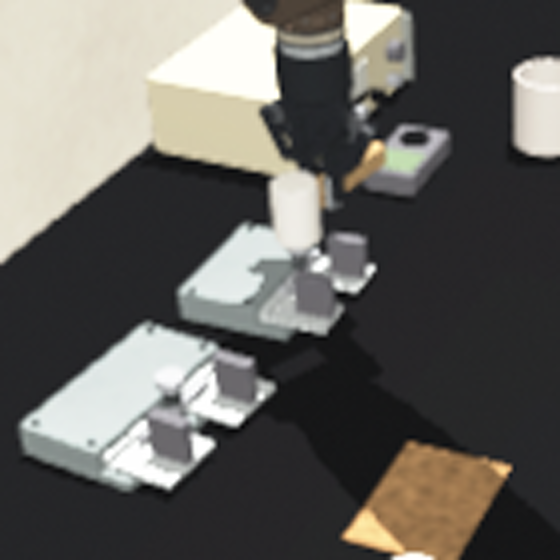

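Over the narrow pin; the wide pin sits visibly lower. Press.

servo_tool([
  [[0,0,-0.02,0],[0,0,-0.04,0],[0,0,-0.06,0],[0,0,-0.08,0],[0,0,-0.1,0]],
])

```text
time: 77.95
eef_pos: [0.6673, -0.1672, 0.0903]
tcp_rot: [0.05, 0.705, -0.05, 0.706]
contact_force: [-2.1, -0.8, 0.8]
opening: 0.21
```

servo_tool([
  [[0,0,-0.02,0],[0,0,-0.04,0],[0,0,-0.06,0],[0,0,-0.08,0],[0,0,-0.08,0]],
])

```text
time: 78.45
eef_pos: [0.6673, -0.1672, 0.0815]
tcp_rot: [0.05, 0.705, -0.05, 0.706]
contact_force: [-0.2, 0.2, -0.6]
opening: 0.212
```

servo_tool([
  [[0,0,-0.01,0],[0,0,-0.02,0],[0,0,-0.02,0],[0,0,-0.02,0],[0,0,-0.02,0]],
])

```text
time: 78.95
eef_pos: [0.6673, -0.1673, 0.0801]
tcp_rot: [0.05, 0.705, -0.05, 0.706]
contact_force: [-2.0, -1.1, 3.3]
opening: 0.208
```

servo_tool([
  [[0,0,-0.01,0],[0,0,-0.01,0],[0,0,-0.01,0],[0,0,-0.01,0],[0,0,-0.01,0]],
])

```text
time: 79.45
eef_pos: [0.6674, -0.1674, 0.08]
tcp_rot: [0.05, 0.705, -0.05, 0.706]
contact_force: [-3.9, -0.3, 6.5]
opening: 0.214
```

servo_tool([
  [[0,0,-0.01,0],[0,0,-0.02,0],[0,0,-0.02,0],[0,0,-0.02,0],[0,0,-0.02,0]],
])

```text
time: 79.95
eef_pos: [0.6675, -0.1675, 0.0798]
tcp_rot: [0.05, 0.705, -0.05, 0.705]
contact_force: [-6.1, -1.1, 12.2]
opening: 0.212
```

servo_tool([
  [[0,0,0.1,0],[0,0,0.25,0],[0,0,0.4,0],[0,0,0.55,0],[0,0,0.62,0]],
])

```text
time: 80.45
eef_pos: [0.6682, -0.1673, 0.1412]
tcp_rot: [0.05, 0.704, -0.05, 0.707]
contact_force: [-0.9, 0.1, -3.1]
opening: 0.213
```

servo_tool([
  [[-0.16,0.15,0,0],[-0.32,0.3,0,0],[-0.5,0.47,0,0],[-0.67,0.63,0,0],[-0.84,0.79,0,0]],
])

```text
time: 80.95
eef_pos: [0.5823, -0.0874, 0.1388]
tcp_rot: [0.05, 0.705, -0.05, 0.705]
contact_force: [-0.0, -0.7, -4.1]
opening: 0.212
```

servo_tool([
  [[-0.16,0.15,0,0],[-0.32,0.3,0,0],[-0.5,0.47,0,0],[-0.67,0.63,0,0],[-0.84,0.79,0,0]],
])

```text
time: 81.45
eef_pos: [0.4984, -0.0084, 0.139]
tcp_rot: [0.05, 0.705, -0.05, 0.706]
contact_force: [0.3, 0.4, -3.4]
opening: 0.21
```

servo_tool([
  [[-0.16,0.15,0,0],[-0.32,0.3,0,0],[-0.5,0.47,0,0],[-0.67,0.63,0,0],[-0.83,0.79,0,0]],
])

```text
time: 81.95
eef_pos: [0.4153, 0.0706, 0.139]
tcp_rot: [0.05, 0.705, -0.05, 0.706]
contact_force: [0.8, 0.6, -3.9]
opening: 0.207
```

servo_tool([
  [[0,0,-0.15,0],[0,0,-0.35,0],[0,0,-0.55,0],[0,0,-0.75,0],[0,0,-0.9,0]],
])

```text
time: 82.45
eef_pos: [0.4157, 0.0701, 0.0479]
tcp_rot: [0.05, 0.705, -0.05, 0.705]
contact_force: [0.7, 0.5, -4.2]
opening: 0.211
```

servo_tool([
  [[0,0,0,0],[0,0,0,0],[0,0,0,0],[0,0,0,0],[0,0,0,0]],
])

```text
time: 82.95
eef_pos: [0.4168, 0.0699, 0.0494]
tcp_rot: [0.05, 0.705, -0.05, 0.706]
contact_force: [-0.4, -0.2, -4.8]
opening: 0.211
```

Need .0221: 27 mm down.

servo_tool([
  [[0,0,-0.06,0],[0,0,-0.12,0],[0,0,-0.18,0],[0,0,-0.22,0],[0,0,-0.25,0]],
])

```text
time: 83.45
eef_pos: [0.4157, 0.07, 0.0228]
tcp_rot: [0.05, 0.706, -0.05, 0.705]
contact_force: [0.4, -0.4, -3.6]
opening: 0.207
```

servo_tool([
  [[0,0,-0.005,0],[0,0,-0.01,0],[0,0,-0.015,0],[0,0,-0.02,0],[0,0,-0.02,0]],
])

```text
time: 83.95
eef_pos: [0.4163, 0.0699, 0.0222]
tcp_rot: [0.05, 0.705, -0.05, 0.705]
contact_force: [-3.5, -1.0, 2.7]
opening: 0.213
```

servo_tool([
  [[0,0,0,0],[0,0,0,0],[0,0,0,0],[0,0,0,0],[0,0,0,0]],
])

```text
time: 84.45
eef_pos: [0.4163, 0.0698, 0.0221]
tcp_rot: [0.05, 0.705, -0.05, 0.705]
contact_force: [-3.8, -2.4, 6.0]
opening: 0.209
```

Seated. Release, rise, move away and check.

servo_tool([
  [[0,0,0.005,0],[0,0,0.005,0],[0,0,0.005,0],[0,0,0.005,0],[0,0,0.005,0]],
], claw=1)

```text
time: 84.95
eef_pos: [0.4162, 0.0701, 0.022]
tcp_rot: [0.05, 0.705, -0.05, 0.705]
contact_force: [0.4, -1.1, 0.4]
opening: 1.0
```

servo_tool([
  [[0,0,0.05,0],[0,0,0.2,0],[0,0,0.45,0],[0,0,0.7,0],[0,0,1,0]],
])

```text
time: 85.45
eef_pos: [0.4154, 0.07, 0.1226]
tcp_rot: [0.05, 0.706, -0.05, 0.705]
contact_force: [0.6, 0.1, 0.4]
opening: 0.994
```

servo_tool([
  [[0,-0.1,0.15,0],[0.1,-0.25,0.3,0],[0.2,-0.45,0.4,0],[0.3,-0.65,0.4,0],[0.4,-0.85,0.4,0]],
])

```text
time: 85.95
eef_pos: [0.4567, -0.0158, 0.163]
tcp_rot: [0.05, 0.705, -0.05, 0.706]
contact_force: [0.5, 1.2, 0.0]
opening: 1.002
```

servo_tool([
  [[0.05,-0.2,0,0],[0.1,-0.4,0,0],[0.15,-0.6,0,0],[0.2,-0.8,0,0],[0.2,-1,0,0]],
])

```text
time: 86.45
eef_pos: [0.4765, -0.1159, 0.1624]
tcp_rot: [0.05, 0.705, -0.05, 0.706]
contact_force: [0.3, 0.4, 0.2]
opening: 1.002
```

servo_tool([
  [[0,-0.2,0,0],[0,-0.4,0,0],[0,-0.6,0,0],[0,-0.8,0,0],[0,-1,0,0]],
])

```text
time: 86.95
eef_pos: [0.476, -0.2158, 0.1623]
tcp_rot: [0.05, 0.705, -0.05, 0.705]
contact_force: [0.4, 0.4, 0.6]
opening: 0.995
```

servo_tool([
  [[0,-0.2,0,0],[0,-0.4,0,0],[0,-0.6,0,0],[0,-0.8,0,0],[0,-1,0,0]],
])

```text
time: 87.45
eef_pos: [0.476, -0.3165, 0.1621]
tcp_rot: [0.05, 0.705, -0.05, 0.705]
contact_force: [-0.6, -0.1, 0.1]
opening: 0.998
```

Run:
```python
from fit import *
p,a,s=tool(); print(p,a,s['time'],s['contact_force'])
T0=cap('top','toph'); S0=cap('side','sideh')
a=T0[80:240,170:370]; b=S0[130:290,130:330]
cv2.imwrite('pics/m12.png',cv2.resize(np.hstack([a,b]),None,fx=2,fy=2,interpolation=2))
# cap centre height: white blob of caps in side view compared with expected pixel for up/down
for n,x in(('w',(.6778,.1143)),('n',(.6722,-.1242))):
    print(n,[proj('side',[[x[0]+.002,x[1]-.003,z]])[0].round(1).tolist() for z in(.074,.062)])
    for f in('sided','sideh'):
        im=cv2.imread(f'pics/{f}.png').max(2).astype(int); u,v=proj('side',[[x[0]+.002,x[1]-.003,.068]])[0].round().astype(int); c=im[v-8:v+9,u-6:u+7]; m=c>215; w=np.argwhere(m); print(f,w.mean(0)+[v-8,u-6],m.sum())
hs=cv2.cvtColor(T0,cv2.COLOR_BGR2HSV)[190:230,195:260]; m=(hs[...,1]<40)&(hs[...,2]>150); n,l,st,ce=cv2.connectedComponentsWithStats(m.astype(np.uint8)); i=1+np.argmax(st[1:,4]); print('head',unproj('top',[ce[i]+[195,190]],.068),st[i])
```

```text
[ 0.47603678 -0.31652143  0.16205701] 1.429109827521098 87.45 [-0.57673228 -0.08314692  0.09857257]
w [[186.9, 202.4], [187.3, 205.1]]
sided [202.49358974 186.58974359] 156
sideh [202.73255814 186.52325581] 172
n [[219.4, 171.1], [219.6, 173.6]]
sided [174.71232877 217.49315068] 73
sideh [174.85542169 217.61445783] 83
head [[0.41967572 0.11432629 0.068     ]] [ 20  11  16  17 204]
```

View pics/m12.png

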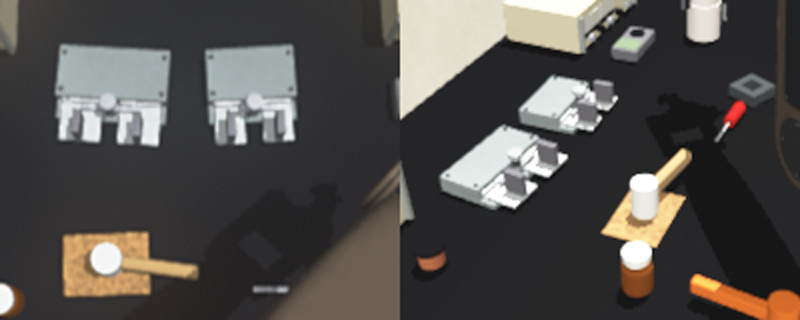

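Run:
```python
from fit import *
d,h=[cv2.cvtColor(cv2.imread(f'pics/side{k}.png'),cv2.COLOR_BGR2GRAY).astype(np.float32) for k in 'dh']
for n,(u,v) in(('w',(187,203)),('n',(219,173)),('rackcorner',(160,210))):
    t=d[v-5:v+4,u-5:u+6]; R=cv2.matchTemplate(h[v-11:v+10,u-11:u+12],t,cv2.TM_CCOEFF_NORMED); print(n,np.array(cv2.minMaxLoc(R)[3])-[6,6],R.max().round(3))
    for im in(d,h): print(im[v-9:v+10,u].astype(int).tolist())
```

```text
w [-1  3] 0.772
[144, 222, 229, 228, 228, 229, 233, 244, 249, 250, 248, 231, 180, 150, 81, 68, 84, 132, 160]
[144, 222, 229, 227, 227, 230, 230, 229, 229, 238, 248, 250, 250, 248, 230, 183, 149, 67, 68]
n [-3  0] 0.864
[38, 37, 38, 37, 37, 56, 201, 249, 249, 242, 203, 161, 107, 82, 80, 132, 178, 153, 107]
[38, 38, 37, 37, 37, 54, 157, 218, 234, 248, 249, 246, 223, 182, 151, 113, 162, 153, 108]
rackcorner [0 0] 1.0
[38, 37, 38, 37, 38, 37, 37, 60, 147, 215, 228, 229, 230, 232, 233, 233, 233, 234, 235]
[37, 37, 38, 37, 37, 37, 37, 60, 147, 215, 228, 229, 230, 232, 233, 233, 233, 234, 235]
```

```bash
python3 -c "
from plant import *
print(sign_off())"
```

```text
the job is handed in; nothing more can be done
None
```

I put all four carriers in their racks, drove both lock pins down with the mallet, and stood the mallet back on its mat. I handed the job in at about 87.6 s of the 210 s allowed; the sign-off gives no verdict.

**Carriers:** Both wide and both narrow plates were pushed nose first until the force reading showed the back stop. The final pictures show one plate in each of the four bays. I judged "home" from that stop contact and the arm position, because I did not fit the plates' poses again after letting go.

**Lock pins:** The mallet pressed each pin until it met a hard stop at about 11–12 N, with its lower face about 62 mm above the bench. In the side view both caps dropped about 2.5 to 3 pixels against 2.6 expected for full travel, while a rack corner did not move. Template matching agreed for the wide pin but not for the narrow one, where it locked onto a sideways match. For the narrow pin I relied on the brightness profile and the pressing height.

**Mallet:** It stands upright on the mat. Its head is at about (0.420, 0.114) m, against a mat centre of about (0.418, 0.120) m.

**Mishaps:**
- The first narrow plate hit the sill because I moved forward while still descending. The force peaked at about 94 N and the plate slipped in the grip. I set it down, gripped it again and inserted it cleanly.
- The other narrow plate had been knocked about 3 cm aside. I measured it again before picking it up.

No bystander looked disturbed in the final pictures, though I did not measure their positions.

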